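# Back the counter winch off to its stop

### The arm

A 6-joint arm with a two-finger parallel gripper is mounted at the origin on a cart in front of the work surface, level with it; the furniture and walls round the work are solid. World frame = base frame: x ahead of the robot, y to its left, z up, the work surface at z = 0. Lengths are in m, angles in degrees, forces in N, time in s.
With the tool pointing down it reaches from about 0.4 to 0.825 m from the base axis. Payload 7 kg.
Tool frame: the origin (TCP) lies at the very end of the fingers, on their centre line; the grasp point (between the pads) lies 19 mm behind it; z points along the fingers, y is the line along which they close (so a half turn about z gives the same grasp; the last joint's range is limited). The gripper opens to 88 mm and grips with 3 to 60 N. Pads are 19 mm wide; open, the fingers measure 130 mm over their backs; the gripper's body (78 mm by 193 mm) begins 47 mm behind the grasp point.
Start: joints at [85.147, 20.546, 0.682, 0, -70.136, -16.507], TCP at [0.246, 0.629, 0.227] pointing down, gripper open.
Joint ranges: [-176.03, 176.03], [-82.01, 121.73], [-58.28, 71.71], [-173.87, 95.51], [-174.79, -0.11], [-173.66, 173.66]. Speed limits (degrees/s): [136.94, 136.94, 172.46, 180, 180, 180].

### API

Orientations are given as [roll, pitch, yaw] about the fixed x, y, z axes, in that order (R = Rz(yaw) Ry(pitch) Rx(roll)).
In Python, from plant import r gives the robot as it stands. The module is installed in compiled form; this text tells all that it offers.
- The arm moves only by the tool jog_arm, never from a script. Its arguments are lists of equal length, an entry for each row: "travel": the shift along the tool's x, y, z each as a share of 50 cm, from -1 to 1, a list of three; "dr": the turn, a rotation vector about the tool's x, y, z each as a share of 360 degrees, from -1 to 1, a list of three; "claw": the opening, from 0 (shut) to 1 (fully open). A call has exactly 10 rows; each row is the pose to reach, as a shift and turn from the pose commanded when the call began, along the tool's axes at that moment, turning the shorter way round; what a row does not reach only later rows make up. A row lasts 1/8 s, in which the tool goes at most 62.5 mm and 10.7 degrees, less where a joint would pass 70% of its speed; a pose out of reach is approached as far as the arm can. A call with a number of a shift or a turn outside -1 to 1 is refused whole. A call with a gripper value outside its range is refused whole. The fingers move at their own pace and stop on an object; "newtons" is the grip in N (left out, the last holds). Time passes only in rows, so rows that repeat a pose let the fingers close, or fill a call up. It gives the time, the measured TCP pose, the force, the opening and the grip force at its end, in the units of the state.
- r.get_state(): the state, without advancing time (a new reading comes with each control period).
- r.capture(name): name is "side" or "top" or "wrist"; returns a dict with "pixels" (400x640x3 uint8, red, green, blue), "range_z" (400x640 float32, m along the optical axis (not along the pixel's ray), 0 where there is no reading), "fx", "fy", "cx", "cy" (pixels), "dist_coeffs" ([k1, k2, p1, p2, k3] as OpenCV has them; the pictures are not rectified), "position" and "attitude" of the camera in the world; the wrist camera has in their place "hand_eye" (4x4, takes a point from camera to tool coordinates, whose origin is the TCP and whose axes are the flange's). Camera axes: x right, y up, looking along -z (the intrinsics and any distortion apply to the point x, -y, -z); pixel columns grow to the right and rows downward; lengths in m; the calibration is good to about 2 mm. A picture is of the moment at which its call begins: read the wrist's pose just before it.
- r.close_job(): hands the job in; it is judged then, once.
Trained networks look in the newest picture that a camera, given by its name, has taken for a name from the list of things; names that differ only in an ending like _2 or _b are one class to them, and where a whole thing is asked for, a point or a joint stands for the part that bears it (a point fixed in the world has none). Each returns a list of dicts, best first, with "conf" (0 to 1); they miss things now and then, are a little off and sometimes report something else, mostly with a low value. They report only what shows in the picture. A call takes as long as a camera call.
- r.boxes_of(name, camera): "extent" ([left, top, right, bottom] in pixels, round what is visible of it).
- r.regions_of(name, camera): "pixels" (400x640 bool, what is visible of it) and "extent" ([left, top, right, bottom] in pixels, round what is visible of it).
- r.tip_of(name, camera): "at" ([column, row] in pixels: a listed point, or the origin of a listed thing).
The state is a dict: "time_s": time; "joints": joint angles; "qd": joint speeds; "joint_torque": joint torques, N m; "tcp_pos": TCP position; "eef_rot": TCP orientation; "contact_force": force on the tool from outside, world axes, zero at the start; "moment": the same for the moment, N m; "gripper_width": finger opening in m; "gripper_force": force on a finger pad.
Only numpy, scipy, OpenCV 4.12 (cv2) and the standard library are available. Lean on these libraries where they do the work, as an engineer would, in place of code of your own. Each camera call takes 0.05 s, during which the arm holds its last target. There are 200 camera calls.

### The job

The bare hand winch on the table must be backed off for a new awning line. Lift its pawl off the toothed rim and lay it back over so that it stays clear, turn the crank backward (clockwise from above) until the fin on the drum is lightly pressing the sprung stop, then let the pawl down on the teeth again without pressing it, and leave the winch so. Never force the drum against the pawl or the stop, nor the pawl onto the teeth, and leave the other things on the table alone.

Things in the scene. Friction and masses are not known exactly. Their poses are not given: they have to be found in the camera images.
- winch: The winch's foot: round grey plate, 188 mm across, 12 mm thick, fixed to the table. Origin on the drum's axis at table height; z up. The pawl's hinge is on its -x, -y side. On its far (+x, +y) side, at a different angle each time, stands a post 89 mm from the axis whose bracket (top at 64 mm) holds the sprung stop.
- pawl_hinge (a point): Middle of the pawl's hinge pin, 55 mm to -x and 68 mm to -y of the drum's axis and 42 mm high. The pin runs along the winch's y axis. The pawl is 14 mm wide and, lying down, reaches 57 mm along the winch's +x from here to its nose.
- drum: The drum on the foot. Origin on its axis at table height, z up, x along the crank arm (18 mm wide, top at 88 mm). Turns about z: winding is counter-clockwise from above, backward clockwise. Lower flange 152 mm across with 12 saw teeth standing up on its rim (radius 58 to 76 mm, roots 24 mm, tips 36 mm high); bare core 56 mm across; upper flange 80 mm across.
- drum_top (a point): Top of the drum's axis, 94 mm high. The drum has a steady drag of 0.30 N m (about 4.6 N at the knob) and stays where it is left; the drag keeps the stop lightly pressed after letting go.
- drum_fin (a point): Point on the drum's fin: a radial plate 26 to 56 mm from the axis, 6 mm thick, 45 to 61 mm high, 0.70 rad counter-clockwise of the crank arm. Turned back, it meets the stop: a sprung plunger 13 mm thick, 47 mm from the axis. Where is not measured: 0.75 to 2.4 rad back from the start, to be felt for. The plunger starts to yield at 3 N, then takes 1.5 N more per mm; over 16 N is forcing.
- crank_knob (a point): Where to grip the crank's knob: an upright black cylinder 20 mm across, 65 mm from the drum's axis; its top is 22 mm above this point and the crank arm 30 mm below. The knob spins freely on its pin, so the fingers need not turn with the crank.
- pawl_bar (a point): Where to grip the pawl: middle of its round steel cross bar, 10 mm thick, 53 mm long, level, parallel to the hinge pin, sticking out to the winch's -y side; this point is 37 mm out from the pawl's middle plane. It circles the pin's line at 40 mm radius, at the pawl's angle + 0.10 rad above the winch's +x. The bar slips round in the fingers as the pawl swings.
- pawl (a joint): Angle of the pawl (rad): 0 lying level with its nose at the teeth's roots, up to 0.25 resting on a tooth, growing as the nose lifts; 1.57 upright, 2.1 laid right back (leaning to the winch's -x side). No spring: let go before upright it falls on the teeth, beyond about 1.75 it stays back. While it is down it blocks backward turning; over 20 N on its nose is forcing.
- tape_roll: A loose paper tape roll lying or standing near; a bystander, leave it. Origin at the centre of its underside.
- marker: A loose marker pen lying or standing near; a bystander, leave it. Origin at the centre of its underside.
- peg_a: A loose wooden clothes peg lying or standing near; a bystander, leave it. Origin at the centre of its underside.
- peg_b: A loose wooden clothes peg lying or standing near; a bystander, leave it. Origin at the centre of its underside.
- jar: A loose preserve jar lying or standing near; a bystander, leave it. Origin at the centre of its underside.

How it is judged:
By the outcome, as a careful person would: the job done as asked, in the order asked, and still so for the second after the job is handed in, with the robot touching nothing.
It also fails if it takes over 72 s, if anything falls off the work surface, if the arm or the gripper's body presses on something with over 40 N, if the wrist force passes 120 N, or if a joint passes its speed limit or range.

## Working session

There is one attempt and no reset: what is moved stays moved. The work goes in short steps, Python scripts to look and compute and a tool call to move; the robot and the scene stay as the last step left them, time stands still between calls to the robot, and variables do not carry over. Pictures are saved under pics/ and viewed, at most 12 in all, crops included, and the job is handed in when it is done.

Besides the shell and the picture viewer there is one more tool, called after "Call:" as name(argument=value, ...), one argument or row to a line, values as JSON. jog_arm: Moves the arm, as the interface text tells. Its arguments: {"type":"object","properties":{"travel":{"type":"array"},"dr":{"type":"array"},"claw":{"type":"array"},"newtons":{"type":"number"}},"required":["travel","dr","claw"]}

```bash
mkdir -p pics; cat > h.py <<'E'
import numpy as np, cv2
from scipy.spatial.transform import Rotation as R
from plant import r
def cam(name):
    s=r.get_state(); c=r.capture(name)
    if 'hand_eye' in c:
        T=np.eye(4);T[:3,:3]=R.from_euler('xyz',s['eef_rot'],degrees=True).as_matrix();T[:3,3]=s['tcp_pos'];c['T']=T@np.array(c['hand_eye'])
    else:
        T=np.eye(4);a=np.array(c['attitude'])
        T[:3,:3]=a if a.shape==(3,3) else (R.from_euler('xyz',a,degrees=True) if a.size==3 else R.from_quat(a)).as_matrix()
        T[:3,3]=c['position'];c['T']=T
    c['K']=np.array([[c['fx'],0,c['cx']],[0,c['fy'],c['cy']],[0,0,1]]);c['d']=np.array(c['dist_coeffs'],float)
    return c
def ray(c,uv):
    p=cv2.undistortPoints(np.array([[uv]],float),c['K'],c['d'])[0,0]
    return c['T'][:3,:3]@np.array([p[0],-p[1],-1])
def at_z(c,uv,z):
    o=c['T'][:3,3];d=ray(c,uv);return o+d*(z-o[2])/d[2]
def at_depth(c,uv):
    u,v=int(round(uv[0])),int(round(uv[1]))
    w=c['range_z'][max(v-1,0):v+2,max(u-1,0):u+2];w=w[w>0]
    return c['T'][:3,3]+ray(c,uv)*np.median(w) if w.size else None
def proj(c,P):
    T=np.linalg.inv(c['T']);p=T[:3,:3]@np.array(P,float)+T[:3,3]
    return cv2.projectPoints(np.array([[p[0],-p[1],-p[2]]]),np.zeros(3),np.zeros(3),c['K'],c['d'])[0].ravel()
def save(c,f,crop=None):
    im=c['pixels'][:,:,::-1]
    if crop: im=cv2.resize(im[crop[1]:crop[3],crop[0]:crop[2]],None,fx=crop[4],fy=crop[4])
    cv2.imwrite('pics/'+f,im)
E
cat > a.py <<'E'
from h import *
np.set_printoptions(precision=4,suppress=True)
print(r.get_state())
H=dict(winch=0,pawl_hinge=.042,drum_top=.094,drum_fin=.053,crank_knob=None,pawl_bar=None,tape_roll=0,marker=0,peg_a=0,jar=0)
for n in ['top','side','wrist']:
    c=cam(n); print(n,c['T'][:3,3],c.get('attitude'),c['fx']); save(c,n+'1.png')
    for k,z in H.items():
        for t in r.tip_of(k,n)[:2]:
            if t['conf']>.3:
                kz={'crank_knob':.116,'pawl_bar':.05}.get(k,z)
                print(k,round(t['conf'],2),np.round(t['at'],1),at_z(c,t['at'],kz),at_depth(c,t['at']))
E
python3 a.py
```

```text
{'time_s': 0.0, 'joints': array([ 85.1465,  20.5926,   0.634 ,  -0.0212, -70.1383, -16.5041]), 'qd': array([ 0.0486,  0.0116, -0.0794, -0.0909, -0.053 ,  0.0719]), 'joint_torque': array([ -0.0016, -58.2726,  29.3061,   6.9974,   0.007 ,  -0.0002]), 'tcp_pos': array([0.2457, 0.6282, 0.2256]), 'eef_rot': array([179.9015,  -0.0084, -21.3648]), 'contact_force': array([-0.1598,  0.1469, -0.5016]), 'moment': array([-0.0103,  0.0018,  0.0232]), 'gripper_force': 0.0, 'gripper_width': 0.08775587894752127}
top [0.2733 0.0701 1.3287] [ 12.6263  -0.3263 -93.2494] 415.9201066925407
winch 0.83 [237.5 236.5] [0.4761 0.3215 0.    ] [0.4645 0.3071 0.0757]
pawl_hinge 0.87 [251.8 255.8] [0.407  0.2701 0.042 ] [0.4064 0.2691 0.0481]
drum_top 0.73 [227.4 235.8] [0.4654 0.3342 0.094 ] [0.4656 0.3344 0.093 ]
drum_fin 0.92 [216.1 243.5] [0.4496 0.3785 0.053 ] [0.4533 0.3851 0.0259]
crank_knob 0.68 [206.9 232.1] [0.4763 0.3907 0.116 ] [0.4746 0.388  0.126 ]
pawl_bar 0.58 [262.4 241.4] [0.449  0.2348 0.05  ] [0.4486 0.2344 0.0532]
tape_roll 0.5 [338.6 239.6] [ 0.4482 -0.0037  0.    ] [ 0.445  -0.0023  0.025 ]
[... 462 characters left out ...]
46.7] [0.4703 0.3313 0.094 ] [0.4705 0.3322 0.0933]
drum_fin 0.86 [265.8 151. ] [0.4361 0.3763 0.053 ] [0.4356 0.3726 0.0557]
crank_knob 0.64 [272.8 126.7] [0.469  0.4108 0.116 ] [0.4653 0.3886 0.1305]
crank_knob 0.38 [266.1 149.7] [0.426  0.2954 0.116 ] [0.4482 0.4536 0.0021]
tape_roll 0.96 [303.7 247.9] [ 0.4619 -0.0041  0.    ] [ 0.4571 -0.024   0.0227]
marker 0.67 [292.7 221.4] [0.4566 0.1004 0.    ] [0.4543 0.0891 0.0113]
peg_a 0.47 [340. 166.] [ 0.6614  0.3077 -0.    ] [0.6386 0.2431 0.0528]
peg_a 0.43 [324.3 145.5] [0.6442 0.4299 0.    ] [0.6406 0.4181 0.0087]
jar 0.61 [334.8 350.8] [ 0.453  -0.3123  0.    ] [ 0.443  -0.339   0.0499]
wrist [0.3124 0.6028 0.3835] None 311.5312426710769
```

```bash
python3 - <<'E'
import cv2,numpy as np
a=cv2.imread('pics/top1.png')[130:320,130:330];b=cv2.imread('pics/side1.png')[80:270,200:400]
cv2.imwrite('pics/ab.png',np.hstack([cv2.resize(a,(400,380),interpolation=cv2.INTER_CUBIC),cv2.resize(b,(400,380),interpolation=cv2.INTER_CUBIC)]))
E
```

```text
(no output)
```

View pics/ab.png

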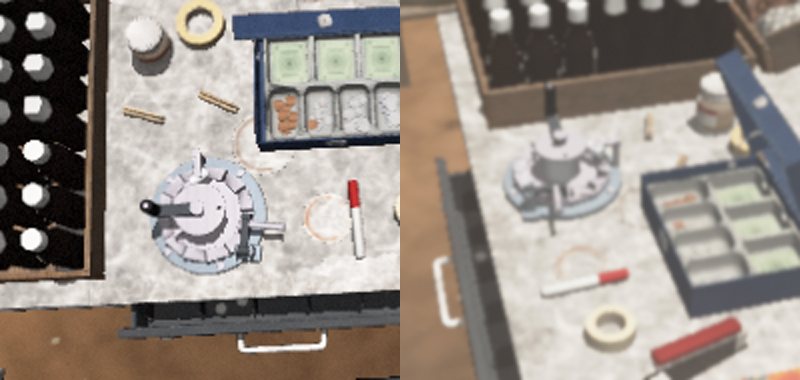

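View pics/top1.png

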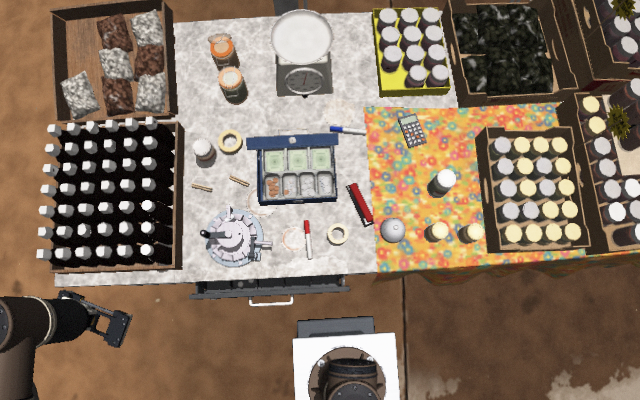

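```bash
cat >> h.py <<'E'
import json,os
def cmd():
    if os.path.exists('cmd.json'):
        p,q=json.load(open('cmd.json'));return np.array(p),R.from_quat(q)
    return np.array([.246,.629,.227]),R.from_euler('xyz',[180,0,-21.36],degrees=True)
def plan(targets,claw):
    """targets: list of (pos, rpy or None); padded to 10 rows with the last; prints args & stores new command"""
    p0,R0=cmd();T=[];D=[]
    for p,e in targets:
        q=R0 if e is None else (e if isinstance(e,R) else R.from_euler('xyz',e,degrees=True))
        T.append([round(x,4) for x in (R0.inv().apply(np.array(p)-p0)/.5).tolist()])
        D.append([round(x,4) for x in ((R0.inv()*q).as_rotvec(degrees=True)/360).tolist()])
    while len(T)<10:T.append(T[-1]);D.append(D[-1])
    claw=claw if isinstance(claw,list) else [claw]*10
    print(json.dumps(dict(travel=T,dr=D,claw=claw)).replace(' ',''))
    pn=p0+R0.apply(np.array(T[-1])*.5);qn=R0*R.from_rotvec(np.array(D[-1])*360,degrees=True)
    json.dump([pn.tolist(),qn.as_quat().tolist()],open('cmd.json','w'))
E
python3 - <<'E'
from h import *
c=cam('top')
# crate heights
for u,v in [(147,250),(166,250),(155,205),(120,250),(147,204),(175,258),(75,225)]:
    print((u,v),at_depth(c,(u,v)))
D=[-180,0,-90]
plan([([.246,.629,.30],None),([.246,.58,.35],[180,0,-30])]+[([.43,.33,.33],D)],1)
E
```

```text
(147, 250) [0.42138183 0.5393509  0.19454663]
(166, 250) [0.43098113 0.51952928 0.10020644]
(155, 205) [0.55517188 0.53084596 0.16666569]
(120, 250) [0.4233504  0.61232762 0.20598223]
(147, 204) [0.55288619 0.54383026 0.19348969]
(175, 258) [0.40852384 0.50050077 0.07432522]
(75, 225) [0.52972977 0.83872985 0.06082374]
{"travel":[[0.0,0.0,-0.146],[0.0357,0.0913,-0.246],[0.5605,0.4229,-0.206],[0.5605,0.4229,-0.206],[0.5605,0.4229,-0.206],[0.5605,0.4229,-0.206],[0.5605,0.4229,-0.206],[0.5605,0.4229,-0.206],[0.5605,0.4229,-0.206],[0.5605,0.4229,-0.206]],"dr":[[0.0,0.0,0.0],[0.0,-0.0,0.024],[0.0,-0.0,0.1907],[0.0,-0.0,0.1907],[0.0,-0.0,0.1907],[0.0,-0.0,0.1907],[0.0,-0.0,0.1907],[0.0,-0.0,0.1907],[0.0,-0.0,0.1907],[0.0,-0.0,0.1907]],"claw":[1,1,1,1,1,1,1,1,1,1]}
```

Call:
jog_arm(
  travel=[
    [0.0,0.0,-0.146],
    [0.0357,0.0913,-0.246],
    [0.5605,0.4229,-0.206],
    [0.5605,0.4229,-0.206],
    [0.5605,0.4229,-0.206],
    [0.5605,0.4229,-0.206],
    [0.5605,0.4229,-0.206],
    [0.5605,0.4229,-0.206],
    [0.5605,0.4229,-0.206],
    [0.5605,0.4229,-0.206],
  ],
  dr=[
    [0,0,0],
    [0,0,0.024],
    [0,0,0.1907],
    [0,0,0.1907],
    [0,0,0.1907],
    [0,0,0.1907],
    [0,0,0.1907],
    [0,0,0.1907],
    [0,0,0.1907],
    [0,0,0.1907],
  ],
  claw=[1,1,1,1,1,1,1,1,1,1],
)

```text
time_s: 2.95
tcp_pos: [0.4296, 0.3301, 0.3296]
eef_rot: [180.0, 0.0, -89.8]
contact_force: [0.4, 0.4, 1.0]
gripper_width: 0.0872
gripper_force: 0.0
```

```bash
cat > b.py <<'E'
from h import *
import sys
np.set_printoptions(precision=4,suppress=True)
s=r.get_state();print(s['tcp_pos'],s['eef_rot'],s['joints'])
c=cam('wrist');save(c,sys.argv[1]);print(c['T'])
H=dict(winch=0,pawl_hinge=.042,drum_top=.094,drum_fin=.053,crank_knob=.118,pawl_bar=.051)
for k,z in H.items():
    for t in r.tip_of(k,'wrist')[:2]:
        if t['conf']>.3: print(k,round(t['conf'],2),np.round(t['at'],1),at_z(c,t['at'],z),at_depth(c,t['at']))
E
python3 b.py w2.png
```

```text
[0.4296 0.3301 0.3296] [179.9998   0.0079 -89.8414] [ 58.2693   4.955   -6.3049  -0.0045 -78.7334 -58.1099]
[[-1.      0.0015  0.0009  0.4297]
 [-0.0017 -0.9637 -0.2668  0.2588]
 [ 0.0004 -0.2668  0.9638  0.4865]
 [ 0.      0.      0.      1.    ]]
winch 0.61 [290.3 162.3] [0.4771 0.3315 0.    ] [0.4698 0.3203 0.0746]
pawl_hinge 0.58 [332.2 121.6] [0.4137 0.2687 0.042 ] [0.4139 0.2686 0.0476]
drum_top 0.88 [288.1 172.4] [0.4711 0.3304 0.094 ] [0.4712 0.3305 0.093 ]
drum_fin 0.59 [311.4 193.6] [0.4428 0.3686 0.053 ] [0.4426 0.3668 0.0601]
crank_knob 0.92 [284.2 228.9] [0.4753 0.398  0.118 ] [0.4728 0.3902 0.1386]
pawl_bar 0.63 [306.6  90.2] [0.4482 0.2285 0.051 ] [0.4481 0.2287 0.0538]
```

View pics/w2.png

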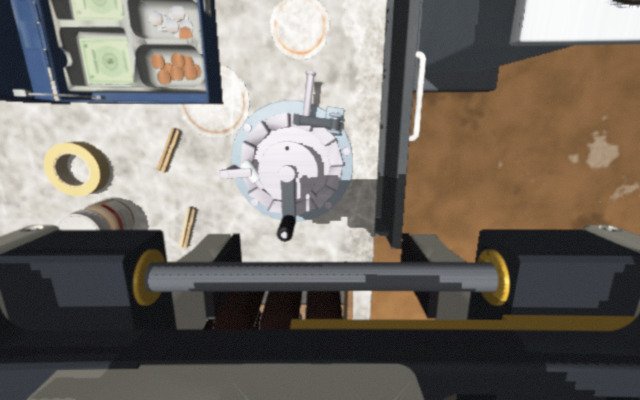

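```bash
python3 - <<'E'
from h import *
np.set_printoptions(precision=4,suppress=True)
c=cam('wrist');P=[];
for v in range(60,130):
    for u in range(285,345):
        p=at_depth(c,(u,v))
        if p is not None: P.append(np.r_[p,u,v])
P=np.array(P)
b=P[(P[:,2]>.04)&(P[:,1]<.262)]
for y in np.arange(.19,.29,.006):
    q=b[abs(b[:,1]-y)<.003]
    if len(q): print(round(y,3),len(q),np.median(q[:,:3],0),q[:,0].min(),q[:,0].max(),q[:,2].max())
# crank direction: dark knob top
C=np.array([.4711,.3304])
for t in r.tip_of('crank_knob','wrist')[:1]: p=at_z(c,t['at'],.118);print('crank',np.degrees(np.arctan2(*(p[:2]-C)[::-1])),np.linalg.norm(p[:2]-C))
rim=[]
# knob top centroid from depth
for v in range(210,245):
    for u in range(270,300):
        p=at_depth(c,(u,v))
        if p is not None and .132<p[2]<.147: rim.append(p)
print(np.mean(rim,0),len(rim),np.min(rim,0),np.max(rim,0))
top=[]
for v in range(140,215):
    for u in range(255,325):
        p=at_depth(c,(u,v))
        if p is not None and .073<p[2]<.0975: top.append(p)
top=np.array(top);k=top[:,1]<.335
print('flange',np.median(top[:,2]),(top[:,0].min()+top[:,0].max())/2,top.min(0),top.max(0))
E
```

```text
0.202 1 [0.4485 0.205  0.0509] 0.44852671736686617 0.44852671736686617 0.050866666905229285
0.208 45 [0.4433 0.2079 0.0538] 0.4368956453290272 0.4499398271848439 0.05501360194535532
0.214 40 [0.4434 0.2137 0.0531] 0.4394567735775806 0.44866201726557553 0.05460701062586021
0.22 36 [0.4447 0.2197 0.0529] 0.4408286117077001 0.4502127823003831 0.05389871033441668
0.226 40 [0.4454 0.2258 0.0529] 0.44087353078683145 0.45013645789174517 0.05416979666934951
0.232 36 [0.4461 0.232  0.0533] 0.44224149464634976 0.4516367848909561 0.05411504478158691
0.238 40 [0.4469 0.2382 0.0528] 0.4423204148100844 0.45163673889847455 0.054106625653269624
0.244 29 [0.4476 0.2444 0.0529] 0.4437124460115302 0.4516947573481779 0.05441644202329726
0.25 38 [0.4483 0.2496 0.053 ] 0.4437614818817349 0.45323252935527025 0.054220254940150925
0.256 60 [0.4465 0.2572 0.0514] 0.4046530544591178 0.4657397735942921 0.054031418932885766
0.262 54 [0.4478 0.2611 0.0494] 0.403191085272875 0.46709960872678175 0.052970345325775325
crank 86.75879635818879 0.06747333248880845
[0.4729 0.3957 0.1382] 211 [0.464  0.3874 0.1321] [0.482  0.4057 0.1404]
flange 0.07502220734557769 0.4738933365516991 [0.4344 0.2936 0.073 ] [0.5134 0.39   0.0935]
```

```bash
python3 - <<'E'
from h import *
plan([([.446,.230,.20],[180,0,-97])]*5+[([.446,.230,.13],[180,0,-97])],.5)
E
```

```text
{"travel":[[0.2,-0.0321,0.26],[0.2,-0.0321,0.26],[0.2,-0.0321,0.26],[0.2,-0.0321,0.26],[0.2,-0.0321,0.26],[0.2,-0.0321,0.4],[0.2,-0.0321,0.4],[0.2,-0.0321,0.4],[0.2,-0.0321,0.4],[0.2,-0.0321,0.4]],"dr":[[-0.0,-0.0,0.0194],[-0.0,-0.0,0.0194],[-0.0,-0.0,0.0194],[-0.0,-0.0,0.0194],[-0.0,-0.0,0.0194],[-0.0,-0.0,0.0194],[-0.0,-0.0,0.0194],[-0.0,-0.0,0.0194],[-0.0,-0.0,0.0194],[-0.0,-0.0,0.0194]],"claw":[0.5,0.5,0.5,0.5,0.5,0.5,0.5,0.5,0.5,0.5]}
```

Call:
jog_arm(
  travel=[
    [0.2,-0.0321,0.26],
    [0.2,-0.0321,0.26],
    [0.2,-0.0321,0.26],
    [0.2,-0.0321,0.26],
    [0.2,-0.0321,0.26],
    [0.2,-0.0321,0.4],
    [0.2,-0.0321,0.4],
    [0.2,-0.0321,0.4],
    [0.2,-0.0321,0.4],
    [0.2,-0.0321,0.4],
  ],
  dr=[
    [0,0,0.0194],
    [0,0,0.0194],
    [0,0,0.0194],
    [0,0,0.0194],
    [0,0,0.0194],
    [0,0,0.0194],
    [0,0,0.0194],
    [0,0,0.0194],
    [0,0,0.0194],
    [0,0,0.0194],
  ],
  claw=[0.5,0.5,0.5,0.5,0.5,0.5,0.5,0.5,0.5,0.5],
)

```text
time_s: 4.65
tcp_pos: [0.4466, 0.2304, 0.1311]
eef_rot: [-179.9, 0.1, -97.0]
contact_force: [-0.6, 0.2, 0.2]
gripper_width: 0.0442
gripper_force: 0.0
```

```bash
python3 - <<'E'
from h import *
np.set_printoptions(precision=4,suppress=True)
s=r.get_state();print(s['tcp_pos'],s['eef_rot'],s['contact_force'])
c=cam('wrist');save(c,'w3.png')
for k in ['pawl_bar','pawl_hinge','drum_top']:
    for t in r.tip_of(k,'wrist')[:1]: print(k,t['conf'],t['at'],at_z(c,t['at'],dict(pawl_bar=.05,pawl_hinge=.042,drum_top=.094)[k]),at_depth(c,t['at']))
P=[]
for v in range(0,400,2):
    for u in range(200,440,2):
        p=at_depth(c,(u,v))
        if p is not None and .045<p[2]<.058 and .2<p[1]<.258 and .42<p[0]<.475: P.append(p)
P=np.array(P);print(len(P))
if len(P):
  for y in np.arange(.205,.26,.008):
    q=P[abs(P[:,1]-y)<.004]
    if len(q): print(round(y,3),len(q),np.median(q,0),q[:,2].max())
D=[180,0,-97]
plan([([.446,.230,.05],D)]*2+[([.446,.230,.030],D)],[.5]*6+[0]*4)
E
```

```text
[0.4466 0.2304 0.1311] [-179.9034    0.1192  -96.9779] [-0.6148  0.1969  0.1505]
pawl_bar 0.88 [321.8, 204.0] [0.4455 0.2281 0.05  ] [0.4454 0.2271 0.0536]
pawl_hinge 0.97 [367.9, 243.0] [0.411  0.2696 0.042 ] [0.422  0.2238 0.1442]
210
0.205 28 [0.4427 0.2059 0.0537] 0.05586559429261903
0.213 30 [0.4442 0.2127 0.0531] 0.054163823560548635
0.221 30 [0.4452 0.2207 0.0531] 0.0540846312618333
0.229 29 [0.4466 0.2287 0.0533] 0.05398708749639028
0.237 30 [0.4472 0.2368 0.0534] 0.05422987300910975
0.245 30 [0.4482 0.245  0.0533] 0.05422431920468704
0.253 27 [0.4496 0.2537 0.0528] 0.05397642182571391
{"travel":[[-0.0,0.0,0.16],[-0.0,0.0,0.16],[-0.0,0.0,0.2],[-0.0,0.0,0.2],[-0.0,0.0,0.2],[-0.0,0.0,0.2],[-0.0,0.0,0.2],[-0.0,0.0,0.2],[-0.0,0.0,0.2],[-0.0,0.0,0.2]],"dr":[[-0.0,-0.0,0.0],[-0.0,-0.0,0.0],[-0.0,-0.0,0.0],[-0.0,-0.0,0.0],[-0.0,-0.0,0.0],[-0.0,-0.0,0.0],[-0.0,-0.0,0.0],[-0.0,-0.0,0.0],[-0.0,-0.0,0.0],[-0.0,-0.0,0.0]],"claw":[0.5,0.5,0.5,0.5,0.5,0.5,0,0,0,0]}
```

Call:
jog_arm(
  travel=[
    [0,0,0.16],
    [0,0,0.16],
    [0,0,0.2],
    [0,0,0.2],
    [0,0,0.2],
    [0,0,0.2],
    [0,0,0.2],
    [0,0,0.2],
    [0,0,0.2],
    [0,0,0.2],
  ],
  dr=[
    [0,0,0],
    [0,0,0],
    [0,0,0],
    [0,0,0],
    [0,0,0],
    [0,0,0],
    [0,0,0],
    [0,0,0],
    [0,0,0],
    [0,0,0],
  ],
  claw=[0.5,0.5,0.5,0.5,0.5,0.5,0,0,0,0],
  newtons=12,
)

```text
time_s: 6.1
tcp_pos: [0.446, 0.2296, 0.0296]
eef_rot: [-180.0, 0.0, -97.0]
contact_force: [9.5, -5.4, 0.5]
gripper_width: 0.0095
gripper_force: 11.8
```

```bash
cat > arc.py <<'E'
from h import *
import sys
a=np.linspace(float(sys.argv[1]),float(sys.argv[2]),int(sys.argv[3])+1)[1:]
psi=np.radians(-7.5);u=np.array([np.cos(psi),np.sin(psi),0])
B=np.array([.446,.230,.030]);a0=.176
pts=[B+.04*(np.cos(t)-np.cos(a0))*u+[0,0,.04*(np.sin(t)-np.sin(a0))] for t in a]
plan([(p,None) for p in pts],float(sys.argv[4]))
E
python3 arc.py .176 1.1 10 0
```

```text
{"travel":[[-0.0,0.0017,-0.0072],[-0.0,0.0039,-0.0142],[-0.0001,0.0069,-0.021],[-0.0001,0.0104,-0.0275],[-0.0001,0.0145,-0.0336],[-0.0002,0.0192,-0.0394],[-0.0002,0.0244,-0.0446],[-0.0003,0.03,-0.0494],[-0.0003,0.0361,-0.0536],[-0.0004,0.0425,-0.0573]],"dr":[[0.0,0.0,0.0],[0.0,0.0,0.0],[0.0,0.0,0.0],[0.0,0.0,0.0],[0.0,0.0,0.0],[0.0,0.0,0.0],[0.0,0.0,0.0],[0.0,0.0,0.0],[0.0,0.0,0.0],[0.0,0.0,0.0]],"claw":[0.0,0.0,0.0,0.0,0.0,0.0,0.0,0.0,0.0,0.0]}
```

Call:
jog_arm(
  travel=[
    [0,0.0007,-0.0072],
    [0,0.0029,-0.0142],
    [0,0.0059,-0.021],
    [0,0.0094,-0.0275],
    [0,0.0135,-0.0336],
    [-0.0002,0.0182,-0.0394],
    [-0.0002,0.0234,-0.0446],
    [-0.0003,0.029,-0.0494],
    [-0.0003,0.0351,-0.0536],
    [-0.0004,0.0415,-0.0573],
  ],
  dr=[
    [0,0,0],
    [0,0,0],
    [0,0,0],
    [0,0,0],
    [0,0,0],
    [0,0,0],
    [0,0,0],
    [0,0,0],
    [0,0,0],
    [0,0,0],
  ],
  claw=[0,0,0,0,0,0,0,0,0,0],
)

```text
time_s: 7.35
tcp_pos: [0.4261, 0.2324, 0.0593]
eef_rot: [-179.9, 0.0, -97.0]
contact_force: [5.3, -3.4, 4.2]
gripper_width: 0.0092
gripper_force: 12.0
```

```bash
sed -i 's/B=np.array(\[.446/B=np.array([.4465/' arc.py; python3 - <<'E'
from h import *
p,q=cmd(); p[0]+=.0005; json.dump([p.tolist(),q.as_quat().tolist()],open('cmd.json','w'))
E
python3 arc.py 1.1 2.1 9 0; python3 -c "
from h import *
c=cam('wrist');save(c,'w4.png');s=cam('side');save(s,'s4.png',(200,80,400,270,4))"
```

```text
{"travel":[[-0.0,0.0081,-0.0036],[-0.0001,0.0166,-0.0062],[-0.0002,0.0253,-0.0079],[-0.0003,0.0342,-0.0087],[-0.0004,0.0431,-0.0084],[-0.0004,0.0519,-0.0072],[-0.0005,0.0605,-0.005],[-0.0006,0.0688,-0.0018],[-0.0007,0.0767,0.0023],[-0.0007,0.0767,0.0023]],"dr":[[0.0,0.0,0.0],[0.0,0.0,0.0],[0.0,0.0,0.0],[0.0,0.0,0.0],[0.0,0.0,0.0],[0.0,0.0,0.0],[0.0,0.0,0.0],[0.0,0.0,0.0],[0.0,0.0,0.0],[0.0,0.0,0.0]],"claw":[0.0,0.0,0.0,0.0,0.0,0.0,0.0,0.0,0.0,0.0]}
```

View pics/w4.png

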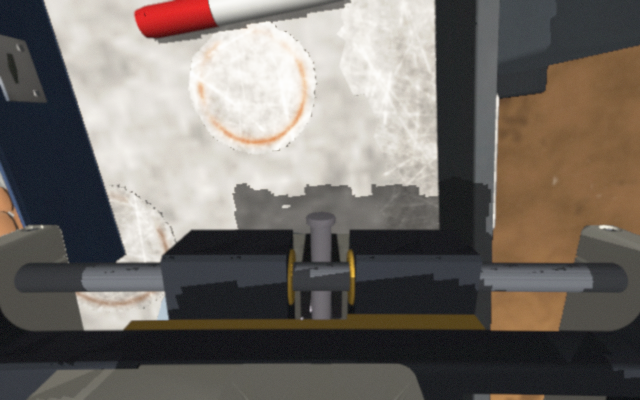

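The bar sits between the pads (column 320, rows 215–320); the pawl is coming up.

Call:
jog_arm(
  travel=[
    [0,0.0081,-0.0036],
    [0,0.0166,-0.0062],
    [-0.0002,0.0253,-0.0079],
    [-0.0003,0.0342,-0.0087],
    [-0.0004,0.0431,-0.0084],
    [-0.0004,0.0519,-0.0072],
    [-0.0005,0.0605,-0.005],
    [-0.0006,0.0688,-0.0018],
    [-0.0007,0.0767,0.0023],
    [-0.0007,0.0767,0.0023],
  ],
  dr=[
    [0,0,0],
    [0,0,0],
    [0,0,0],
    [0,0,0],
    [0,0,0],
    [0,0,0],
    [0,0,0],
    [0,0,0],
    [0,0,0],
    [0,0,0],
  ],
  claw=[0,0,0,0,0,0,0,0,0,0],
)

```text
time_s: 8.7
tcp_pos: [0.3869, 0.2374, 0.0569]
eef_rot: [180.0, -0.0, -97.0]
contact_force: [0.7, 0.9, 0.2]
gripper_width: 0.0094
gripper_force: 12.0
```

```bash
python3 - <<'E'
from h import *
p,q=cmd();print(p)
# open in place, then back up
plan([(p,None)]*6+[(p+[0,0,.08],None)],.4)
E
```

```text
[0.38742377 0.23780173 0.0575    ]
{"travel":[[0.0,0.0,0.0],[0.0,0.0,0.0],[0.0,0.0,0.0],[0.0,0.0,0.0],[0.0,0.0,0.0],[0.0,0.0,0.0],[0.0,0.0,-0.16],[0.0,0.0,-0.16],[0.0,0.0,-0.16],[0.0,0.0,-0.16]],"dr":[[0.0,0.0,0.0],[0.0,0.0,0.0],[0.0,0.0,0.0],[0.0,0.0,0.0],[0.0,0.0,0.0],[0.0,0.0,0.0],[0.0,0.0,0.0],[0.0,0.0,0.0],[0.0,0.0,0.0],[0.0,0.0,0.0]],"claw":[0.4,0.4,0.4,0.4,0.4,0.4,0.4,0.4,0.4,0.4]}
```

Call:
jog_arm(
  travel=[
    [0,0,0],
    [0,0,0],
    [0,0,0],
    [0,0,0],
    [0,0,0],
    [0,0,0],
    [0,0,-0.16],
    [0,0,-0.16],
    [0,0,-0.16],
    [0,0,-0.16],
  ],
  dr=[
    [0,0,0],
    [0,0,0],
    [0,0,0],
    [0,0,0],
    [0,0,0],
    [0,0,0],
    [0,0,0],
    [0,0,0],
    [0,0,0],
    [0,0,0],
  ],
  claw=[0.4,0.4,0.4,0.4,0.4,0.4,0.4,0.4,0.4,0.4],
)

```text
time_s: 9.95
tcp_pos: [0.3869, 0.2369, 0.1363]
eef_rot: [180.0, -0.0, -97.0]
contact_force: [0.2, -0.2, -0.5]
gripper_width: 0.0351
gripper_force: 0.0
```

```bash
python3 - <<'E'
from h import *
D=[180,0,-90]
# hover above the knob
plan([([.40,.30,.26],D)]*4+[([.4735,.395,.22],D)],.6)
E
```

```text
{"travel":[[-0.1265,-0.0098,-0.245],[-0.1265,-0.0098,-0.245],[-0.1265,-0.0098,-0.245],[-0.1265,-0.0098,-0.245],[-0.333,-0.1326,-0.165],[-0.333,-0.1326,-0.165],[-0.333,-0.1326,-0.165],[-0.333,-0.1326,-0.165],[-0.333,-0.1326,-0.165],[-0.333,-0.1326,-0.165]],"dr":[[-0.0,-0.0,-0.0194],[-0.0,-0.0,-0.0194],[-0.0,-0.0,-0.0194],[-0.0,-0.0,-0.0194],[-0.0,-0.0,-0.0194],[-0.0,-0.0,-0.0194],[-0.0,-0.0,-0.0194],[-0.0,-0.0,-0.0194],[-0.0,-0.0,-0.0194],[-0.0,-0.0,-0.0194]],"claw":[0.6,0.6,0.6,0.6,0.6,0.6,0.6,0.6,0.6,0.6]}
```

Call:
jog_arm(
  travel=[
    [-0.1265,-0.0098,-0.245],
    [-0.1265,-0.0098,-0.245],
    [-0.1265,-0.0098,-0.245],
    [-0.1265,-0.0098,-0.245],
    [-0.333,-0.1326,-0.165],
    [-0.333,-0.1326,-0.165],
    [-0.333,-0.1326,-0.165],
    [-0.333,-0.1326,-0.165],
    [-0.333,-0.1326,-0.165],
    [-0.333,-0.1326,-0.165],
  ],
  dr=[
    [0,0,-0.0194],
    [0,0,-0.0194],
    [0,0,-0.0194],
    [0,0,-0.0194],
    [0,0,-0.0194],
    [0,0,-0.0194],
    [0,0,-0.0194],
    [0,0,-0.0194],
    [0,0,-0.0194],
    [0,0,-0.0194],
  ],
  claw=[0.6,0.6,0.6,0.6,0.6,0.6,0.6,0.6,0.6,0.6],
)

```text
time_s: 11.2
tcp_pos: [0.473, 0.394, 0.2208]
eef_rot: [-179.9, 0.1, -90.0]
contact_force: [-0.1, -0.6, 0.1]
gripper_width: 0.0528
gripper_force: 0.0
```

```bash
python3 b.py w5.png
```

```text
[0.473  0.394  0.2208] [-179.9434    0.094   -90.0136] [ 57.9433  15.1602  -7.7732  -0.002  -66.9569 -57.9562]
[[-1.     -0.0012 -0.0009  0.4728]
 [ 0.0014 -0.9633 -0.2683  0.3225]
 [-0.0006 -0.2683  0.9633  0.3776]
 [ 0.      0.      0.      1.    ]]
pawl_hinge 0.69 [382.5  59.7] [0.4119 0.2715 0.042 ] [0.413  0.2724 0.0484]
drum_top 0.75 [324.1 125.7] [0.47   0.3328 0.094 ] [0.47   0.3328 0.0925]
drum_top 0.48 [382.1  58.5] [0.4217 0.2785 0.094 ] [0.4134 0.2713 0.0478]
drum_fin 0.79 [348.8 157.5] [0.4439 0.3664 0.053 ] [0.4444 0.3656 0.0593]
crank_knob 0.67 [320.3 202.1] [0.4734 0.3962 0.118 ] [0.4734 0.3904 0.1385]
pawl_bar 0.65 [182.6 206.7] [0.6238 0.4203 0.051 ] [0.6436 0.4331 0.0082]
pawl_bar 0.58 [421.6   9.9] [0.3798 0.231  0.051 ] [0.387 0.238 0.076]
```

View pics/w5.png

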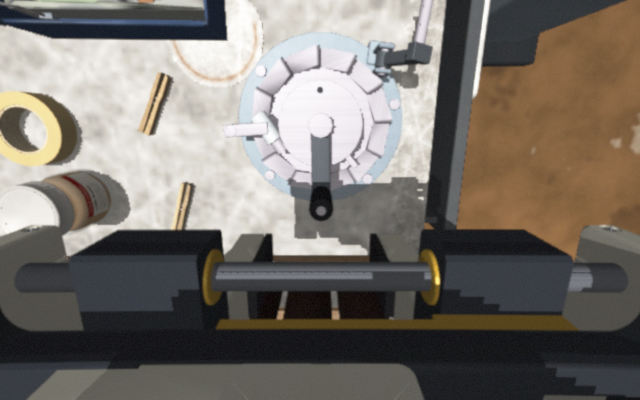

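Pawl lies back (bar at about (425,15)), knob at (320,205), stop post at (240,130). Now the knob.

```bash
python3 - <<'E'
from h import *
plan([([.473,.396,.16],None)]*2+[([.473,.396,.102],None)]*8,[.6]*6+[0]*4)
E
```

```text
{"travel":[[-0.002,0.001,0.12],[-0.002,0.001,0.12],[-0.002,0.001,0.236],[-0.002,0.001,0.236],[-0.002,0.001,0.236],[-0.002,0.001,0.236],[-0.002,0.001,0.236],[-0.002,0.001,0.236],[-0.002,0.001,0.236],[-0.002,0.001,0.236]],"dr":[[0.0,0.0,0.0],[0.0,0.0,0.0],[0.0,0.0,0.0],[0.0,0.0,0.0],[0.0,0.0,0.0],[0.0,0.0,0.0],[0.0,0.0,0.0],[0.0,0.0,0.0],[0.0,0.0,0.0],[0.0,0.0,0.0]],"claw":[0.6,0.6,0.6,0.6,0.6,0.6,0,0,0,0]}
```

Call:
jog_arm(
  travel=[
    [-0.002,0.001,0.12],
    [-0.002,0.001,0.12],
    [-0.002,0.001,0.236],
    [-0.002,0.001,0.236],
    [-0.002,0.001,0.236],
    [-0.002,0.001,0.236],
    [-0.002,0.001,0.236],
    [-0.002,0.001,0.236],
    [-0.002,0.001,0.236],
    [-0.002,0.001,0.236],
  ],
  dr=[
    [0,0,0],
    [0,0,0],
    [0,0,0],
    [0,0,0],
    [0,0,0],
    [0,0,0],
    [0,0,0],
    [0,0,0],
    [0,0,0],
    [0,0,0],
  ],
  claw=[0.6,0.6,0.6,0.6,0.6,0.6,0,0,0,0],
  newtons=25,
)

```text
time_s: 12.8
tcp_pos: [0.4731, 0.3955, 0.1017]
eef_rot: [-180.0, -0.0, -90.0]
contact_force: [-0.2, -0.8, -0.7]
gripper_width: 0.0199
gripper_force: 25.0
```

```bash
cat > crank.py <<'E'
from h import *
import sys
C=np.array([.474,.332]);rad=.0645
a=np.radians(np.linspace(float(sys.argv[1]),float(sys.argv[2]),int(sys.argv[3])+1)[1:])
s=r.get_state();print('tcp',s['tcp_pos'],'F',s['contact_force'],'t',s['time_s'])
F=s['contact_force'];d=s['tcp_pos'][:2]-C;d/=np.linalg.norm(d)
print('ang',np.degrees(np.arctan2(d[1],d[0])),'radial F',F[:2]@d,'tangential(cw resist +)',F[:2]@np.array([-d[1],d[0]]))
plan([(np.r_[C+rad*np.array([np.cos(t),np.sin(t)]),.102],None) for t in a],0)
E
python3 crank.py 90 60 9
```

```text
tcp [0.47305611 0.39554589 0.10166888] F [-0.21691875 -0.76412798 -0.69098926] t 12.8
ang 90.85098701056994 radial F -0.7608220286359239 tangential(cw resist +) 0.2282436398345714
{"travel":[[-0.0008,-0.0095,0.0],[-0.0002,-0.017,0.0],[0.0009,-0.0244,0.0],[0.0024,-0.0317,0.0],[0.0044,-0.039,0.0],[0.0067,-0.0461,0.0],[0.0095,-0.0531,0.0],[0.0127,-0.0599,0.0],[0.0162,-0.0665,0.0],[0.0162,-0.0665,0.0]],"dr":[[0.0,0.0,0.0],[0.0,0.0,0.0],[0.0,0.0,0.0],[0.0,0.0,0.0],[0.0,0.0,0.0],[0.0,0.0,0.0],[0.0,0.0,0.0],[0.0,0.0,0.0],[0.0,0.0,0.0],[0.0,0.0,0.0]],"claw":[0,0,0,0,0,0,0,0,0,0]}
```

Call:
jog_arm(
  travel=[
    [-0.0008,-0.0095,0],
    [-0.0002,-0.017,0],
    [0.0009,-0.0244,0],
    [0.0024,-0.0317,0],
    [0.0044,-0.039,0],
    [0.0067,-0.0461,0],
    [0.0095,-0.0531,0],
    [0.0127,-0.0599,0],
    [0.0162,-0.0665,0],
    [0.0162,-0.0665,0],
  ],
  dr=[
    [0,0,0],
    [0,0,0],
    [0,0,0],
    [0,0,0],
    [0,0,0],
    [0,0,0],
    [0,0,0],
    [0,0,0],
    [0,0,0],
    [0,0,0],
  ],
  claw=[0,0,0,0,0,0,0,0,0,0],
)

```text
time_s: 14.05
tcp_pos: [0.506, 0.3872, 0.1016]
eef_rot: [180.0, -0.0, -90.0]
contact_force: [-4.2, -1.1, 4.1]
gripper_width: 0.0193
gripper_force: 25.0
```

```bash
python3 crank.py 60 47 10; python3 - <<'E'
from h import *
c=cam('top');save(c,'t6.png',(180,190,290,280,7))
E
```

```text
tcp [0.50601434 0.38718725 0.10160181] F [-4.21192812 -1.09798676  4.12125455] t 14.05
ang 59.88180888346937 radial F -3.063233935663706 tangential(cw resist +) 3.0923310442072096
{"travel":[[0.0015,-0.0025,0.0],[0.0031,-0.005,0.0],[0.0047,-0.0074,0.0],[0.0063,-0.0098,0.0],[0.0081,-0.0122,0.0],[0.0098,-0.0146,0.0],[0.0116,-0.0168,0.0],[0.0135,-0.0191,0.0],[0.0154,-0.0213,0.0],[0.0174,-0.0235,0.0]],"dr":[[0.0,0.0,0.0],[0.0,0.0,0.0],[0.0,0.0,0.0],[0.0,0.0,0.0],[0.0,0.0,0.0],[0.0,0.0,0.0],[0.0,0.0,0.0],[0.0,0.0,0.0],[0.0,0.0,0.0],[0.0,0.0,0.0]],"claw":[0,0,0,0,0,0,0,0,0,0]}
```

View pics/t6.png

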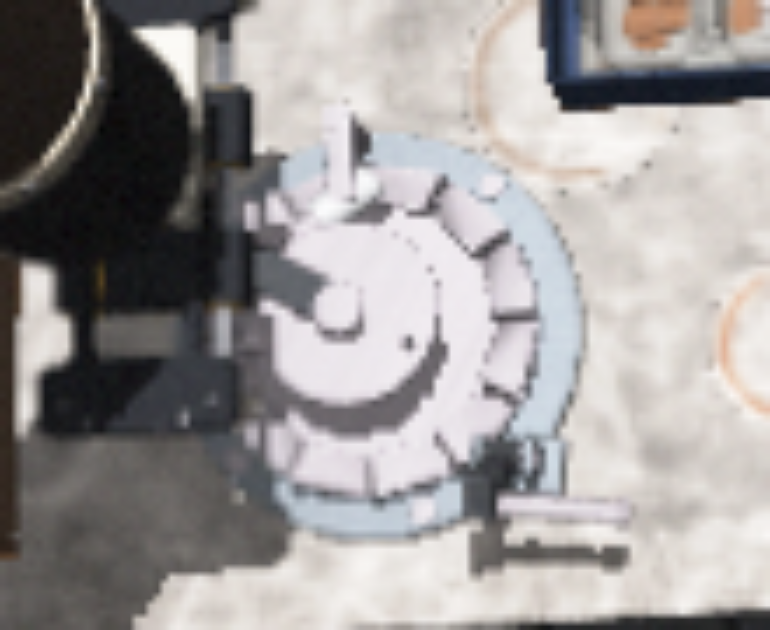

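The pawl is back at the lower right; the stop's plunger is at about (345,200), nearly +x of the axis, so contact should come with the crank around −20°. Moving on.

```bash
python3 - <<'E'
from h import *
# undo unused plan: command is the 60 deg pose
C=np.array([.474,.332]);t=np.radians(60)
p,q=cmd();p=np.r_[C+.0645*np.array([np.cos(t),np.sin(t)]),.102]
json.dump([p.tolist(),q.as_quat().tolist()],open('cmd.json','w'))
E
python3 crank.py 60 22 10
```

```text
tcp [0.50598457 0.38720452 0.10164012] F [-3.16019713 -1.60227306  4.65778487] t 14.1
ang 59.91271981322163 radial F -2.970652960458562 tangential(cw resist +) 1.9311514338478124
{"travel":[[0.0045,-0.0073,0.0],[0.0095,-0.0142,0.0],[0.0149,-0.0208,0.0],[0.0208,-0.027,0.0],[0.0271,-0.0329,0.0],[0.0337,-0.0383,0.0],[0.0407,-0.0432,0.0],[0.048,-0.0477,0.0],[0.0556,-0.0517,0.0],[0.0634,-0.0551,0.0]],"dr":[[0.0,0.0,0.0],[0.0,0.0,0.0],[0.0,0.0,0.0],[0.0,0.0,0.0],[0.0,0.0,0.0],[0.0,0.0,0.0],[0.0,0.0,0.0],[0.0,0.0,0.0],[0.0,0.0,0.0],[0.0,0.0,0.0]],"claw":[0,0,0,0,0,0,0,0,0,0]}
```

Call:
jog_arm(
  travel=[
    [0.0045,-0.0073,0],
    [0.0095,-0.0142,0],
    [0.0149,-0.0208,0],
    [0.0208,-0.027,0],
    [0.0271,-0.0329,0],
    [0.0337,-0.0383,0],
    [0.0407,-0.0432,0],
    [0.048,-0.0477,0],
    [0.0556,-0.0517,0],
    [0.0634,-0.0551,0],
  ],
  dr=[
    [0,0,0],
    [0,0,0],
    [0,0,0],
    [0,0,0],
    [0,0,0],
    [0,0,0],
    [0,0,0],
    [0,0,0],
    [0,0,0],
    [0,0,0],
  ],
  claw=[0,0,0,0,0,0,0,0,0,0],
)

```text
time_s: 15.35
tcp_pos: [0.5335, 0.3567, 0.1016]
eef_rot: [-180.0, 0.1, -90.0]
contact_force: [-4.3, 2.6, 3.9]
gripper_width: 0.0197
gripper_force: 25.0
```

```bash
python3 crank.py 22 2 10;  python3 - <<'E'
from h import *
c=cam('side');save(c,'s7.png',(235,125,335,195,8))
print([(t['conf'],t['at'],at_z(c,t['at'],.053)) for t in r.tip_of('drum_fin','side')[:2]])
E
```

```text
tcp [0.53354646 0.35670029 0.10161825] F [-4.30377846  2.64796375  3.93238603] t 15.35
ang 22.52901843222928 radial F -2.960767433060134 tangential(cw resist +) 4.09488428565548
{"travel":[[0.0042,-0.0016,0.0],[0.0084,-0.0031,0.0],[0.0127,-0.0044,0.0],[0.0171,-0.0056,0.0],[0.0215,-0.0066,0.0],[0.0259,-0.0075,0.0],[0.0304,-0.0082,0.0],[0.0348,-0.0087,0.0],[0.0393,-0.0091,0.0],[0.0438,-0.0093,0.0]],"dr":[[0.0,0.0,0.0],[0.0,0.0,0.0],[0.0,0.0,0.0],[0.0,0.0,0.0],[0.0,0.0,0.0],[0.0,0.0,0.0],[0.0,0.0,0.0],[0.0,0.0,0.0],[0.0,0.0,0.0],[0.0,0.0,0.0]],"claw":[0,0,0,0,0,0,0,0,0,0]}
[(0.75, [283.1, 148.9], array([0.49103724, 0.37333581, 0.053     ])), (0.45, [292.1, 224.3], array([0.44181573, 0.03759619, 0.053     ]))]
```

View pics/s7.png

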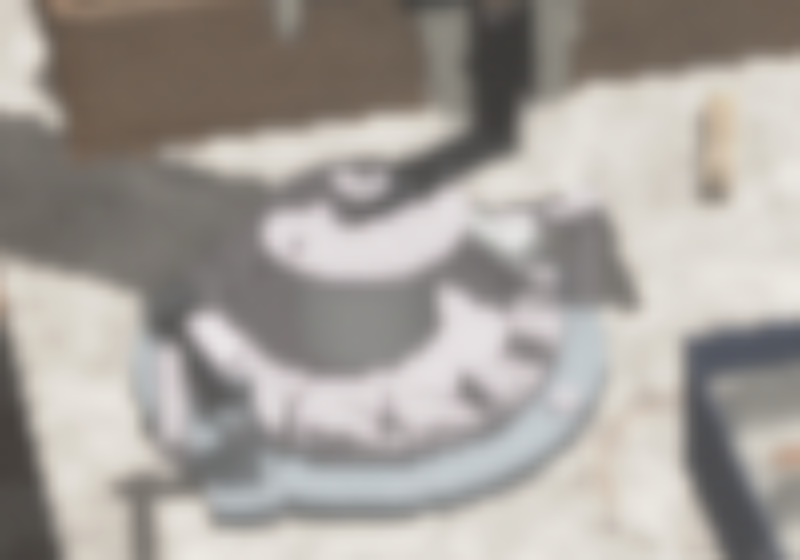

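The side view shows the plunger (white) at about (505,235) in the crop, right of the drum, not yet touched.

```bash
python3 - <<'E'
from h import *
C=np.array([.474,.332])
T=cam('top');S=cam('side')
for c,uvs in ((S,[(298.1,154.4)]),(T,[(180+345/7,190+203/7),(180+340/7,190+150/7),(180+365/7,190+185/7)])):
  for uv in uvs:
    p=at_z(c,uv,.058);d=p[:2]-C;print(p,at_depth(c,uv),np.degrees(np.arctan2(d[1],d[0])),np.linalg.norm(d))
E
```

```text
[0.5284336  0.32598698 0.058     ] [0.52826901 0.32526617 0.0585417 ] -6.303629834964766 0.054764711582077796
[0.52358618 0.33543336 0.058     ] [0.52319085 0.33501413 0.06000731] 3.9608475757645065 0.049704898256304024
[0.54782283 0.3374552  0.058     ] [0.54731815 0.33696356 0.06033624] 4.226237209416389 0.0740241113676188
[0.53126756 0.32636779 0.058     ] [0.53116152 0.32626242 0.05852239] -5.6169172353731325 0.05754385463210899
```

```bash
python3 - <<'E'
from h import *
C=np.array([.474,.332]);t=np.radians(22)
p,q=cmd();p=np.r_[C+.0645*np.array([np.cos(t),np.sin(t)]),.102]
json.dump([p.tolist(),q.as_quat().tolist()],open('cmd.json','w'))
E
python3 crank.py 22 -8 10
```

```text
tcp [0.53372497 0.35625211 0.10163533] F [-3.38557367  2.12116405  2.31901079] t 15.55
ang 22.100262629134463 radial F -2.338782711760815 tangential(cw resist +) 3.2390649037947217
{"travel":[[0.0063,-0.0024,0.0],[0.0128,-0.0044,0.0],[0.0193,-0.0061,0.0],[0.0259,-0.0074,0.0],[0.0326,-0.0084,0.0],[0.0393,-0.0091,0.0],[0.0461,-0.0094,0.0],[0.0528,-0.0093,0.0],[0.0596,-0.0089,0.0],[0.0663,-0.0082,0.0]],"dr":[[0.0,0.0,0.0],[0.0,0.0,0.0],[0.0,0.0,0.0],[0.0,0.0,0.0],[0.0,0.0,0.0],[0.0,0.0,0.0],[0.0,0.0,0.0],[0.0,0.0,0.0],[0.0,0.0,0.0],[0.0,0.0,0.0]],"claw":[0,0,0,0,0,0,0,0,0,0]}
```

Call:
jog_arm(
  travel=[
    [0.0063,-0.0024,0],
    [0.0128,-0.0044,0],
    [0.0193,-0.0061,0],
    [0.0259,-0.0074,0],
    [0.0326,-0.0084,0],
    [0.0393,-0.0091,0],
    [0.0461,-0.0094,0],
    [0.0528,-0.0093,0],
    [0.0596,-0.0089,0],
    [0.0663,-0.0082,0],
  ],
  dr=[
    [0,0,0],
    [0,0,0],
    [0,0,0],
    [0,0,0],
    [0,0,0],
    [0,0,0],
    [0,0,0],
    [0,0,0],
    [0,0,0],
    [0,0,0],
  ],
  claw=[0,0,0,0,0,0,0,0,0,0],
)

```text
time_s: 16.8
tcp_pos: [0.5388, 0.325, 0.1017]
eef_rot: [-179.9, 0.2, -90.0]
contact_force: [-1.3, 10.4, -2.9]
gripper_width: 0.0196
gripper_force: 25.0
```

```bash
python3 - <<'E'
from h import *
C=np.array([.474,.332])
T=cam('top');S=cam('side')
for n,c in (('top',T),('side',S)):
  for t in r.tip_of('drum_fin',n)[:2]:
    p=at_z(c,t['at'],.053);d=p[:2]-C;print(n,round(t['conf'],2),p,at_depth(c,t['at']),np.degrees(np.arctan2(d[1],d[0])),np.linalg.norm(d))
E
python3 crank.py -8 -16 10
```

```text
top 0.76 [0.52361993 0.37215612 0.053     ] [0.49659056 0.33953111 0.19076443] 38.982346874766186 0.06383299262916231
side 0.89 [0.5096708  0.35281274 0.053     ] [0.50282373 0.31967502 0.07746492] 30.262156488351113 0.041298620563506507
tcp [0.53877738 0.32482698 0.10169278] F [-0.38099953  9.45508029 -1.15290302] t 17.0
ang -6.318815371464518 radial F -1.4193177815653433 tangential(cw resist +) 9.355706336647751
{"travel":[[0.0018,0.0003,0.0],[0.0035,0.0006,0.0],[0.0053,0.0009,0.0],[0.0071,0.0012,0.0],[0.0088,0.0016,0.0],[0.0106,0.002,0.0],[0.0124,0.0024,0.0],[0.0141,0.0028,0.0],[0.0158,0.0033,0.0],[0.0176,0.0038,0.0]],"dr":[[0.0,0.0,0.0],[0.0,0.0,0.0],[0.0,0.0,0.0],[0.0,0.0,0.0],[0.0,0.0,0.0],[0.0,0.0,0.0],[0.0,0.0,0.0],[0.0,0.0,0.0],[0.0,0.0,0.0],[0.0,0.0,0.0]],"claw":[0,0,0,0,0,0,0,0,0,0]}
```

```bash
python3 - <<'E'
from h import *
C=np.array([.474,.332]);t=np.radians(-8)
p,q=cmd();p=np.r_[C+.0645*np.array([np.cos(t),np.sin(t)]),.102]
json.dump([p.tolist(),q.as_quat().tolist()],open('cmd.json','w'))
c=cam('wrist');t=cam('top')
a=cv2.resize(c['pixels'][:,200:500],(400,533));b=cv2.resize(t['pixels'][195:275,190:270],(400,533),interpolation=cv2.INTER_CUBIC)
cv2.imwrite('pics/w8.png',np.hstack([a,b])[:,:,::-1])
s=r.get_state();print(s['contact_force'],s['tcp_pos'],s['moment'])
E
```

```text
[-0.78098681  8.15680003 -1.35093205] [0.53878956 0.32483013 0.10171031] [2.85924803 0.19234109 0.02404149]
```

View pics/w8.png

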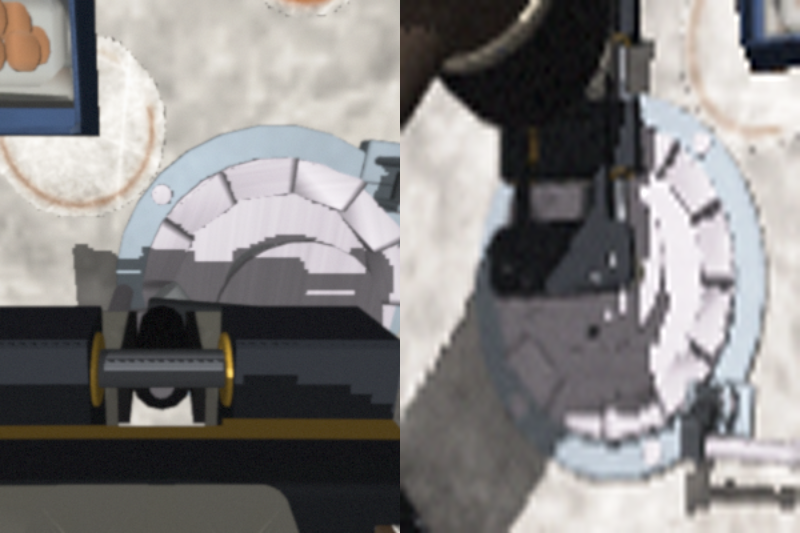

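```bash
python3 crank.py -8 -9.5 5
```

```text
tcp [0.53878956 0.32483013 0.10171031] F [-0.78098681  8.15680003 -1.35093205] t 17.1
ang -6.314882610593867 radial F -1.6734348492960187 tangential(cw resist +) 8.02140529990381
{"travel":[[0.0007,0.0001,0.0],[0.0013,0.0002,0.0],[0.002,0.0003,0.0],[0.0027,0.0004,0.0],[0.0033,0.0005,0.0],[0.0033,0.0005,0.0],[0.0033,0.0005,0.0],[0.0033,0.0005,0.0],[0.0033,0.0005,0.0],[0.0033,0.0005,0.0]],"dr":[[0.0,0.0,0.0],[0.0,0.0,0.0],[0.0,0.0,0.0],[0.0,0.0,0.0],[0.0,0.0,0.0],[0.0,0.0,0.0],[0.0,0.0,0.0],[0.0,0.0,0.0],[0.0,0.0,0.0],[0.0,0.0,0.0]],"claw":[0,0,0,0,0,0,0,0,0,0]}
```

Call:
jog_arm(
  travel=[
    [0.0007,0.0001,0],
    [0.0013,0.0002,0],
    [0.002,0.0003,0],
    [0.0027,0.0004,0],
    [0.0033,0.0005,0],
    [0.0033,0.0005,0],
    [0.0033,0.0005,0],
    [0.0033,0.0005,0],
    [0.0033,0.0005,0],
    [0.0033,0.0005,0],
  ],
  dr=[
    [0,0,0],
    [0,0,0],
    [0,0,0],
    [0,0,0],
    [0,0,0],
    [0,0,0],
    [0,0,0],
    [0,0,0],
    [0,0,0],
    [0,0,0],
  ],
  claw=[0,0,0,0,0,0,0,0,0,0],
)

```text
time_s: 18.35
tcp_pos: [0.5387, 0.3242, 0.1017]
eef_rot: [-179.8, 0.3, -90.0]
contact_force: [0.0, 10.9, -2.7]
gripper_width: 0.0193
gripper_force: 25.0
```

```bash
python3 - <<'E'
from h import *
C=np.array([.474,.332])
for i in range(6):
    s=r.get_state();F=s['contact_force'];d=s['tcp_pos'][:2]-C;d/=np.linalg.norm(d);c=r.capture('top')
    print(np.degrees(np.arctan2(d[1],d[0])),F,F[:2]@np.array([-d[1],d[0]]),s['moment'])
# position of features seen in w5
T=np.array([[-1,-.0012,-.0009,.4728],[.0014,-.9633,-.2683,.3225],[-.0006,-.2683,.9633,.3776],[0,0,0,1]])
w=cam('wrist');w['T']=T
for uv in [(262,128),(258,117),(275,140),(280,150),(228,131)]:
    p=at_z(w,uv,.058);d=p[:2]-C;print(uv,p,np.degrees(np.arctan2(d[1],d[0])),np.linalg.norm(d))
im=cv2.imread('pics/w5.png')[40:220,200:440];cv2.imwrite('pics/w5c.png',cv2.resize(im,None,fx=3.3,fy=3.3,interpolation=cv2.INTER_CUBIC))
E
```

```text
-6.902388091515813 [ 8.89103937e-03  1.09115974e+01 -2.68473978e+00] 10.83358224654534 [4.05383945 0.24722276 0.02631878]
-6.883833203942916 [ 0.21235466 10.84870538 -3.4529769 ] 10.795951367789376 [ 4.06401817  0.28424947 -0.02079654]
-6.892653163551586 [-0.64887714 10.19367857 -2.23983294] 10.042134738697488 [4.08306890e+00 1.93957959e-01 1.94048993e-03]
-6.88455852862004 [-0.38232811 10.20619544 -3.4864978 ] 10.08677614241595 [4.06128684 0.29204685 0.02100219]
-6.864708490149958 [-1.29453358 10.73748578 -2.65042701] 10.505780833712734 [4.05437731 0.19542283 0.02484534]
-6.91193087056352 [-0.6216254  10.02393823 -3.10035701] 9.876278682746538 [4.06139066 0.21572654 0.04850107]
(262, 128) [0.53166728 0.33628704 0.058     ] 4.2516064211958655 0.057826411863494805
(258, 117) [0.5350492  0.32570603 0.058     ] -5.886209084546084 0.06137278773761245
(275, 140) [0.51919105 0.34806988 0.058     ] 19.575320492981888 0.047963240472457
(280, 150) [0.51452201 0.35808495 0.058     ] 32.77031898540487 0.04819188400721128
(228, 131) [0.56578077 0.33923302 0.058     ] 4.506026310183249 0.09206533316972654
```

View pics/w5c.png

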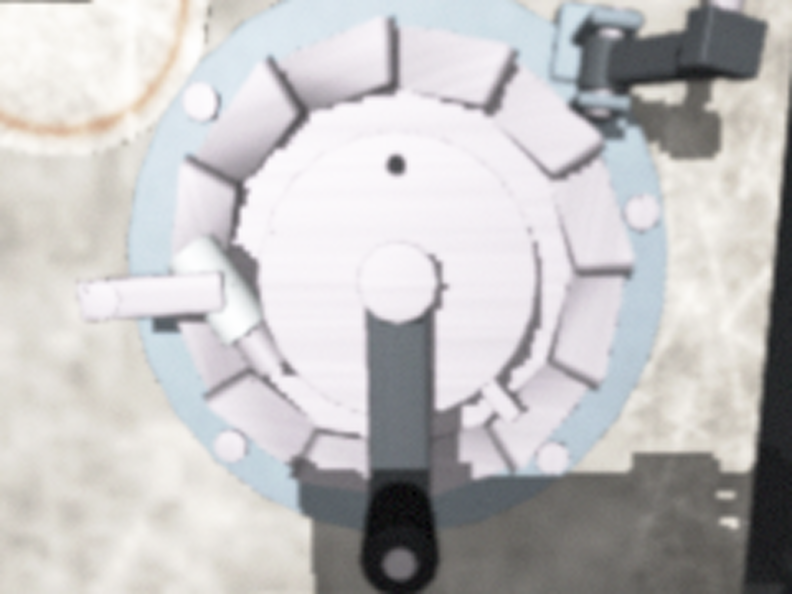

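Now clear: the plunger is tangential, its tip reaching (285,375) in the crop, about 35° round, so the fin is already on it with about 8 N. I'll ease off the tool force and release.

```bash
python3 crank.py -9.5 -6.2 4
```

```text
tcp [0.53871727 0.32418796 0.10172291] F [-0.93621723 10.70872069 -2.50529624] t 18.7
ang -6.882888100933295 radial F -2.212806778086752 tangential(cw resist +) 10.519348254369604
{"travel":[[-0.0018,-0.0003,-0.0],[-0.0036,-0.0005,-0.0],[-0.0055,-0.0008,-0.0],[-0.0073,-0.001,-0.0],[-0.0073,-0.001,-0.0],[-0.0073,-0.001,-0.0],[-0.0073,-0.001,-0.0],[-0.0073,-0.001,-0.0],[-0.0073,-0.001,-0.0],[-0.0073,-0.001,-0.0]],"dr":[[0.0,0.0,0.0],[0.0,0.0,0.0],[0.0,0.0,0.0],[0.0,0.0,0.0],[0.0,0.0,0.0],[0.0,0.0,0.0],[0.0,0.0,0.0],[0.0,0.0,0.0],[0.0,0.0,0.0],[0.0,0.0,0.0]],"claw":[0,0,0,0,0,0,0,0,0,0]}
```

Call:
jog_arm(
  travel=[
    [-0.0018,-0.0003,0],
    [-0.0036,-0.0005,0],
    [-0.0055,-0.0008,0],
    [-0.0073,-0.001,0],
    [-0.0073,-0.001,0],
    [-0.0073,-0.001,0],
    [-0.0073,-0.001,0],
    [-0.0073,-0.001,0],
    [-0.0073,-0.001,0],
    [-0.0073,-0.001,0],
  ],
  dr=[
    [0,0,0],
    [0,0,0],
    [0,0,0],
    [0,0,0],
    [0,0,0],
    [0,0,0],
    [0,0,0],
    [0,0,0],
    [0,0,0],
    [0,0,0],
  ],
  claw=[0,0,0,0,0,0,0,0,0,0],
)

```text
time_s: 19.95
tcp_pos: [0.5386, 0.3246, 0.1017]
eef_rot: [-179.9, 0.0, -90.0]
contact_force: [4.8, 2.3, -0.8]
gripper_width: 0.0194
gripper_force: 25.0
```

```bash
python3 crank.py -6.2 -6.2 1
```

```text
tcp [0.53856366 0.32463449 0.10170274] F [ 4.75518393  2.29813797 -0.82689671] t 19.95
ang -6.508245146559983 radial F 4.464054222591457 tangential(cw resist +) 2.8223097438623066
{"travel":[[-0.0,-0.0,-0.0],[-0.0,-0.0,-0.0],[-0.0,-0.0,-0.0],[-0.0,-0.0,-0.0],[-0.0,-0.0,-0.0],[-0.0,-0.0,-0.0],[-0.0,-0.0,-0.0],[-0.0,-0.0,-0.0],[-0.0,-0.0,-0.0],[-0.0,-0.0,-0.0]],"dr":[[0.0,0.0,0.0],[0.0,0.0,0.0],[0.0,0.0,0.0],[0.0,0.0,0.0],[0.0,0.0,0.0],[0.0,0.0,0.0],[0.0,0.0,0.0],[0.0,0.0,0.0],[0.0,0.0,0.0],[0.0,0.0,0.0]],"claw":[0,0,0,0,0,0,0,0,0,0]}
```

```bash
python3 - <<'E'
from h import *
p,q=cmd()
plan([(p,None)]*5+[(p+[0,0,.13],None)],.5)
D=[180,0,-97.5]
plan([([.46,.29,.235],D)]*3+[([.386,.238,.20],D)]*3+[([.386,.238,.14],D)],.45)
E
```

```text
{"travel":[[0.0,0.0,0.0],[0.0,0.0,0.0],[0.0,0.0,0.0],[0.0,0.0,0.0],[0.0,0.0,0.0],[0.0,0.0,-0.26],[0.0,0.0,-0.26],[0.0,0.0,-0.26],[0.0,0.0,-0.26],[0.0,0.0,-0.26]],"dr":[[0.0,0.0,0.0],[0.0,0.0,0.0],[0.0,0.0,0.0],[0.0,0.0,0.0],[0.0,0.0,0.0],[0.0,0.0,0.0],[0.0,0.0,0.0],[0.0,0.0,0.0],[0.0,0.0,0.0],[0.0,0.0,0.0]],"claw":[0.5,0.5,0.5,0.5,0.5,0.5,0.5,0.5,0.5,0.5]}
{"travel":[[0.0701,0.1562,-0.006],[0.0701,0.1562,-0.006],[0.0701,0.1562,-0.006],[0.1741,0.3042,0.064],[0.1741,0.3042,0.064],[0.1741,0.3042,0.064],[0.1741,0.3042,0.184],[0.1741,0.3042,0.184],[0.1741,0.3042,0.184],[0.1741,0.3042,0.184]],"dr":[[-0.0,-0.0,0.0208],[-0.0,-0.0,0.0208],[-0.0,-0.0,0.0208],[-0.0,-0.0,0.0208],[-0.0,-0.0,0.0208],[-0.0,-0.0,0.0208],[-0.0,-0.0,0.0208],[-0.0,-0.0,0.0208],[-0.0,-0.0,0.0208],[-0.0,-0.0,0.0208]],"claw":[0.45,0.45,0.45,0.45,0.45,0.45,0.45,0.45,0.45,0.45]}
```

Call:
jog_arm(
  travel=[
    [0,0,0],
    [0,0,0],
    [0,0,0],
    [0,0,0],
    [0,0,0],
    [0,0,-0.26],
    [0,0,-0.26],
    [0,0,-0.26],
    [0,0,-0.26],
    [0,0,-0.26],
  ],
  dr=[
    [0,0,0],
    [0,0,0],
    [0,0,0],
    [0,0,0],
    [0,0,0],
    [0,0,0],
    [0,0,0],
    [0,0,0],
    [0,0,0],
    [0,0,0],
  ],
  claw=[0.5,0.5,0.5,0.5,0.5,0.5,0.5,0.5,0.5,0.5],
)

```text
time_s: 21.2
tcp_pos: [0.5374, 0.3241, 0.23]
eef_rot: [179.9, -0.1, -90.0]
contact_force: [0.3, -0.0, -0.8]
gripper_width: 0.0435
gripper_force: 0.0
```

Call:
jog_arm(
  travel=[
    [0.0701,0.1562,-0.006],
    [0.0701,0.1562,-0.006],
    [0.0701,0.1562,-0.006],
    [0.1741,0.3042,0.064],
    [0.1741,0.3042,0.064],
    [0.1741,0.3042,0.064],
    [0.1741,0.3042,0.184],
    [0.1741,0.3042,0.184],
    [0.1741,0.3042,0.184],
    [0.1741,0.3042,0.184],
  ],
  dr=[
    [0,0,0.0208],
    [0,0,0.0208],
    [0,0,0.0208],
    [0,0,0.0208],
    [0,0,0.0208],
    [0,0,0.0208],
    [0,0,0.0208],
    [0,0,0.0208],
    [0,0,0.0208],
    [0,0,0.0208],
  ],
  claw=[0.45,0.45,0.45,0.45,0.45,0.45,0.45,0.45,0.45,0.45],
)

```text
time_s: 22.45
tcp_pos: [0.387, 0.2387, 0.1412]
eef_rot: [-179.9, 0.1, -97.5]
contact_force: [0.1, 0.5, -0.2]
gripper_width: 0.0395
gripper_force: 0.0
```

```bash
python3 - <<'E'
from h import *
np.set_printoptions(precision=4,suppress=True)
s=r.get_state();print(s['tcp_pos'],s['eef_rot'],s['contact_force'])
c=cam('wrist')
for t in r.tip_of('pawl_bar','wrist')[:1]: print(t['conf'],t['at'],at_z(c,t['at'],.074),at_depth(c,t['at']))
P=[]
for v in range(0,400,2):
    for u in range(200,440,2):
        p=at_depth(c,(u,v))
        if p is not None and .06<p[2]<.095 and .2<p[1]<.26 and .36<p[0]<.41: P.append(p)
P=np.array(P);print(len(P))
for y in np.arange(.205,.265,.008):
    q=P[abs(P[:,1]-y)<.004] if len(P) else P
    if len(q): print(round(y,3),len(q),np.median(q,0),q[:,2].max(),q[:,0].min(),q[:,0].max())
t=cam('top');C=np.array([.474,.332])
for t2 in r.tip_of('crank_knob','top')[:1]: p=at_z(t,t2['at'],.118);d=p[:2]-C;print('crank',p,np.degrees(np.arctan2(d[1],d[0])))
E
```

```text
[0.387  0.2387 0.1412] [-179.9137    0.1097  -97.4882] [ 0.1491  0.4968 -0.2113]
0.81 [323.6, 206.4] [0.3843 0.2345 0.074 ] [0.3841 0.2331 0.0785]
211
0.213 43 [0.3811 0.2134 0.078 ] 0.08046953324171291 0.37393532567685434 0.38732025368844314
0.221 33 [0.3821 0.2209 0.0776] 0.0788112291293113 0.3773968650000265 0.3867726688107237
0.229 33 [0.3828 0.2288 0.0776] 0.07862773663941106 0.3783261687013865 0.38662082315107427
0.237 32 [0.3837 0.2373 0.0776] 0.07878960496726428 0.37945860494748734 0.3878295074552269
0.245 31 [0.3843 0.2454 0.0777] 0.07867760935469245 0.3804282859540747 0.3888505413981462
0.253 30 [0.3857 0.2534 0.0777] 0.07872090327996437 0.3814137453138061 0.38999268452603064
0.261 9 [0.3871 0.2584 0.0775] 0.07806962700287959 0.3824058045973336 0.3901856178206164
crank [0.5313 0.3242 0.118 ] -7.7832329918336365
```

```bash
python3 - <<'E'
from h import *
plan([([.384,.238,.055],None)]*10,.45)
E
```

```text
{"travel":[[0.0005,0.004,0.17],[0.0005,0.004,0.17],[0.0005,0.004,0.17],[0.0005,0.004,0.17],[0.0005,0.004,0.17],[0.0005,0.004,0.17],[0.0005,0.004,0.17],[0.0005,0.004,0.17],[0.0005,0.004,0.17],[0.0005,0.004,0.17]],"dr":[[0.0,0.0,0.0],[0.0,0.0,0.0],[0.0,0.0,0.0],[0.0,0.0,0.0],[0.0,0.0,0.0],[0.0,0.0,0.0],[0.0,0.0,0.0],[0.0,0.0,0.0],[0.0,0.0,0.0],[0.0,0.0,0.0]],"claw":[0.45,0.45,0.45,0.45,0.45,0.45,0.45,0.45,0.45,0.45]}
```

Call:
jog_arm(
  travel=[
    [0.0005,0.004,0.08],
    [0.0005,0.004,0.13],
    [0.0005,0.004,0.17],
    [0.0005,0.004,0.17],
    [0.0005,0.004,0.17],
    [0.0005,0.004,0.17],
    [0.0005,0.004,0.17],
    [0.0005,0.004,0.17],
    [0.0005,0.004,0.17],
    [0.0005,0.004,0.17],
  ],
  dr=[
    [0,0,0],
    [0,0,0],
    [0,0,0],
    [0,0,0],
    [0,0,0],
    [0,0,0],
    [0,0,0],
    [0,0,0],
    [0,0,0],
    [0,0,0],
  ],
  claw=[0.45,0.45,0.45,0.45,0,0,0,0,0,0],
  newtons=8,
)

```text
time_s: 23.9
tcp_pos: [0.3838, 0.2378, 0.0548]
eef_rot: [-180.0, 0.0, -97.5]
contact_force: [-3.1, 0.7, 5.8]
gripper_width: 0.0096
gripper_force: 8.0
```

```bash
python3 arc.py 2.2 1.2 10 0
```

```text
{"travel":[[-0.0004,-0.0069,-0.005],[-0.0004,-0.014,-0.0087],[-0.0004,-0.0214,-0.0117],[-0.0004,-0.0291,-0.0139],[-0.0004,-0.037,-0.0153],[-0.0004,-0.0449,-0.016],[-0.0004,-0.0529,-0.0158],[-0.0004,-0.0609,-0.0148],[-0.0004,-0.0687,-0.0131],[-0.0004,-0.0763,-0.0106]],"dr":[[0.0,0.0,0.0],[0.0,0.0,0.0],[0.0,0.0,0.0],[0.0,0.0,0.0],[0.0,0.0,0.0],[0.0,0.0,0.0],[0.0,0.0,0.0],[0.0,0.0,0.0],[0.0,0.0,0.0],[0.0,0.0,0.0]],"claw":[0.0,0.0,0.0,0.0,0.0,0.0,0.0,0.0,0.0,0.0]}
```

Call:
jog_arm(
  travel=[
    [-0.0004,-0.0069,-0.005],
    [-0.0004,-0.014,-0.0087],
    [-0.0004,-0.0214,-0.0117],
    [-0.0004,-0.0291,-0.0139],
    [-0.0004,-0.037,-0.0153],
    [-0.0004,-0.0449,-0.016],
    [-0.0004,-0.0529,-0.0158],
    [-0.0004,-0.0609,-0.0148],
    [-0.0004,-0.0687,-0.0131],
    [-0.0004,-0.0763,-0.0106],
  ],
  dr=[
    [0,0,0],
    [0,0,0],
    [0,0,0],
    [0,0,0],
    [0,0,0],
    [0,0,0],
    [0,0,0],
    [0,0,0],
    [0,0,0],
    [0,0,0],
  ],
  claw=[0,0,0,0,0,0,0,0,0,0],
)

```text
time_s: 25.15
tcp_pos: [0.422, 0.2327, 0.0598]
eef_rot: [-180.0, -0.0, -97.5]
contact_force: [-0.6, 0.6, 1.4]
gripper_width: 0.0099
gripper_force: 8.0
```

```bash
python3 arc.py 1.2 0.45 9 0
```

```text
{"travel":[[-0.0,-0.0061,0.0027],[-0.0,-0.0119,0.0059],[-0.0,-0.0175,0.0095],[-0.0,-0.0228,0.0136],[-0.0,-0.0277,0.0182],[-0.0,-0.0322,0.0231],[-0.0,-0.0362,0.0283],[-0.0,-0.0399,0.0339],[-0.0,-0.043,0.0398],[-0.0,-0.043,0.0398]],"dr":[[0.0,0.0,0.0],[0.0,0.0,0.0],[0.0,0.0,0.0],[0.0,0.0,0.0],[0.0,0.0,0.0],[0.0,0.0,0.0],[0.0,0.0,0.0],[0.0,0.0,0.0],[0.0,0.0,0.0],[0.0,0.0,0.0]],"claw":[0.0,0.0,0.0,0.0,0.0,0.0,0.0,0.0,0.0,0.0]}
```

Call:
jog_arm(
  travel=[
    [0,-0.0061,0.0027],
    [0,-0.0119,0.0059],
    [0,-0.0175,0.0095],
    [0,-0.0228,0.0136],
    [0,-0.0277,0.0182],
    [0,-0.0322,0.0231],
    [0,-0.0362,0.0283],
    [0,-0.0399,0.0339],
    [0,-0.043,0.0398],
    [0,-0.043,0.0398],
  ],
  dr=[
    [0,0,0],
    [0,0,0],
    [0,0,0],
    [0,0,0],
    [0,0,0],
    [0,0,0],
    [0,0,0],
    [0,0,0],
    [0,0,0],
    [0,0,0],
  ],
  claw=[0,0,0,0,0,0,0,0,0,0],
)

```text
time_s: 26.4
tcp_pos: [0.4431, 0.2299, 0.0397]
eef_rot: [180.0, -0.0, -97.5]
contact_force: [0.6, 0.3, 0.7]
gripper_width: 0.01
gripper_force: 8.0
```

```bash
python3 -c "
from h import *
s=r.get_state();print(s['contact_force'],s['tcp_pos'])"; python3 arc.py 0.45 0.32 8 0
```

```text
[0.60038514 0.33584706 0.69202474] [0.44314561 0.22994546 0.0397154 ]
{"travel":[[-0.0,-0.0006,0.0012],[-0.0,-0.0011,0.0024],[-0.0,-0.0016,0.0036],[-0.0,-0.0021,0.0048],[-0.0,-0.0026,0.006],[-0.0,-0.0031,0.0072],[-0.0,-0.0035,0.0084],[-0.0,-0.0039,0.0096],[-0.0,-0.0039,0.0096],[-0.0,-0.0039,0.0096]],"dr":[[0.0,0.0,0.0],[0.0,0.0,0.0],[0.0,0.0,0.0],[0.0,0.0,0.0],[0.0,0.0,0.0],[0.0,0.0,0.0],[0.0,0.0,0.0],[0.0,0.0,0.0],[0.0,0.0,0.0],[0.0,0.0,0.0]],"claw":[0.0,0.0,0.0,0.0,0.0,0.0,0.0,0.0,0.0,0.0]}
```

Grip reduced to 5 N so the pads slip rather than press.

Call:
jog_arm(
  travel=[
    [0,-0.0006,0.0012],
    [0,-0.0011,0.0024],
    [0,-0.0016,0.0036],
    [0,-0.0021,0.0048],
    [0,-0.0026,0.006],
    [0,-0.0031,0.0072],
    [0,-0.0035,0.0084],
    [0,-0.0039,0.0096],
    [0,-0.0039,0.0096],
    [0,-0.0039,0.0096],
  ],
  dr=[
    [0,0,0],
    [0,0,0],
    [0,0,0],
    [0,0,0],
    [0,0,0],
    [0,0,0],
    [0,0,0],
    [0,0,0],
    [0,0,0],
    [0,0,0],
  ],
  claw=[0,0,0,0,0,0,0,0,0,0],
  newtons=5,
)

```text
time_s: 27.65
tcp_pos: [0.445, 0.2297, 0.0352]
eef_rot: [-180.0, 0.0, -97.5]
contact_force: [-0.8, 0.4, 0.6]
gripper_width: 0.0098
gripper_force: 5.0
```

```bash
python3 -c "
from h import *
for i in range(3):
  s=r.get_state();print(s['contact_force'],s['tcp_pos'],s['moment']);r.capture('wrist')"; python3 arc.py 0.32 0.22 8 0
```

```text
[-0.79030661  0.37698864  0.55363201] [0.44497643 0.22974819 0.03515827] [-0.00208863 -0.08923937  0.04530661]
[-0.04931461 -0.23554755  0.54273637] [0.44494718 0.22970447 0.03514263] [ 0.04928963 -0.0146444   0.03265783]
[-0.20587417 -0.21722927  0.71899658] [0.44494102 0.22970611 0.03515702] [ 0.0608     -0.04599988  0.06874718]
{"travel":[[-0.0,-0.0003,0.001],[-0.0,-0.0006,0.0019],[-0.0,-0.0009,0.0029],[-0.0,-0.0012,0.0039],[-0.0,-0.0014,0.0048],[-0.0,-0.0017,0.0058],[-0.0,-0.0019,0.0068],[-0.0,-0.0022,0.0077],[-0.0,-0.0022,0.0077],[-0.0,-0.0022,0.0077]],"dr":[[0.0,0.0,0.0],[0.0,0.0,0.0],[0.0,0.0,0.0],[0.0,0.0,0.0],[0.0,0.0,0.0],[0.0,0.0,0.0],[0.0,0.0,0.0],[0.0,0.0,0.0],[0.0,0.0,0.0],[0.0,0.0,0.0]],"claw":[0.0,0.0,0.0,0.0,0.0,0.0,0.0,0.0,0.0,0.0]}
```

No tooth felt yet; a little lower.

Call:
jog_arm(
  travel=[
    [0,-0.0003,0.001],
    [0,-0.0006,0.0019],
    [0,-0.0009,0.0029],
    [0,-0.0012,0.0039],
    [0,-0.0014,0.0048],
    [0,-0.0017,0.0058],
    [0,-0.0019,0.0068],
    [0,-0.0022,0.0077],
    [0,-0.0022,0.0077],
    [0,-0.0022,0.0077],
  ],
  dr=[
    [0,0,0],
    [0,0,0],
    [0,0,0],
    [0,0,0],
    [0,0,0],
    [0,0,0],
    [0,0,0],
    [0,0,0],
    [0,0,0],
    [0,0,0],
  ],
  claw=[0,0,0,0,0,0,0,0,0,0],
)

```text
time_s: 29.05
tcp_pos: [0.4456, 0.2296, 0.0315]
eef_rot: [180.0, -0.0, -97.5]
contact_force: [-5.3, -0.4, 7.2]
gripper_width: 0.0094
gripper_force: 5.0
```

```bash
python3 -c "
from h import *
for i in range(3):
  s=r.get_state();print(s['contact_force'],s['tcp_pos'],s['moment']);r.capture('wrist')
p,q=cmd()
plan([(p,None)]*6+[(p+[0,0,.12],None)],.3)"
```

```text
[-5.25489244 -0.39181078  7.19177485] [0.44561982 0.22956656 0.03153847] [0.28523086 1.68703072 0.00534546]
[-4.41202855 -0.0448443   6.66962644] [0.44562657 0.22956743 0.03153973] [0.29198926 1.66199389 0.07190355]
[-4.76217581 -0.07450075  6.1379203 ] [0.44561317 0.22956644 0.03154798] [0.26009477 1.5931619  0.00354133]
{"travel":[[0.0,0.0,0.0],[0.0,0.0,0.0],[0.0,0.0,0.0],[0.0,0.0,0.0],[0.0,0.0,0.0],[0.0,0.0,0.0],[0.0,0.0,-0.24],[0.0,0.0,-0.24],[0.0,0.0,-0.24],[0.0,0.0,-0.24]],"dr":[[0.0,0.0,0.0],[0.0,0.0,0.0],[0.0,0.0,0.0],[0.0,0.0,0.0],[0.0,0.0,0.0],[0.0,0.0,0.0],[0.0,0.0,0.0],[0.0,0.0,0.0],[0.0,0.0,0.0],[0.0,0.0,0.0]],"claw":[0.3,0.3,0.3,0.3,0.3,0.3,0.3,0.3,0.3,0.3]}
```

The nose rests on a tooth; let go and lift clear.

Call:
jog_arm(
  travel=[
    [0,0,-0.001],
    [0,0,-0.001],
    [0,0,0],
    [0,0,0],
    [0,0,0],
    [0,0,0],
    [0,0,-0.12],
    [0,0,-0.24],
    [0,0,-0.24],
    [0,0,-0.24],
  ],
  dr=[
    [0,0,0],
    [0,0,0],
    [0,0,0],
    [0,0,0],
    [0,0,0],
    [0,0,0],
    [0,0,0],
    [0,0,0],
    [0,0,0],
    [0,0,0],
  ],
  claw=[0,0,0.3,0.3,0.3,0.3,0.3,0.3,0.3,0.3],
)

```text
time_s: 30.45
tcp_pos: [0.4458, 0.2294, 0.1514]
eef_rot: [-180.0, 0.0, -97.5]
contact_force: [-0.5, 0.1, -0.2]
gripper_width: 0.0263
gripper_force: 0.0
```

```bash
python3 - <<'E'
from h import *
D=[180,0,-97.5]
plan([([.43,.25,.25],None)]*3+[([.42,.30,.32],[180,0,-90])],.5)
E
```

```text
{"travel":[[-0.0354,0.0373,-0.1965],[-0.0354,0.0373,-0.1965],[-0.0354,0.0373,-0.1965],[-0.1319,0.0702,-0.3365],[-0.1319,0.0702,-0.3365],[-0.1319,0.0702,-0.3365],[-0.1319,0.0702,-0.3365],[-0.1319,0.0702,-0.3365],[-0.1319,0.0702,-0.3365],[-0.1319,0.0702,-0.3365]],"dr":[[0.0,0.0,0.0],[0.0,0.0,0.0],[0.0,0.0,0.0],[-0.0,-0.0,-0.0208],[-0.0,-0.0,-0.0208],[-0.0,-0.0,-0.0208],[-0.0,-0.0,-0.0208],[-0.0,-0.0,-0.0208],[-0.0,-0.0,-0.0208],[-0.0,-0.0,-0.0208]],"claw":[0.5,0.5,0.5,0.5,0.5,0.5,0.5,0.5,0.5,0.5]}
```

Call:
jog_arm(
  travel=[
    [-0.0354,0.0373,-0.1965],
    [-0.0354,0.0373,-0.1965],
    [-0.0354,0.0373,-0.1965],
    [-0.1319,0.0702,-0.3365],
    [-0.1319,0.0702,-0.3365],
    [-0.1319,0.0702,-0.3365],
    [-0.1319,0.0702,-0.3365],
    [-0.1319,0.0702,-0.3365],
    [-0.1319,0.0702,-0.3365],
    [-0.1319,0.0702,-0.3365],
  ],
  dr=[
    [0,0,0],
    [0,0,0],
    [0,0,0],
    [0,0,-0.0208],
    [0,0,-0.0208],
    [0,0,-0.0208],
    [0,0,-0.0208],
    [0,0,-0.0208],
    [0,0,-0.0208],
    [0,0,-0.0208],
  ],
  claw=[0.5,0.5,0.5,0.5,0.5,0.5,0.5,0.5,0.5,0.5],
)

```text
time_s: 31.7
tcp_pos: [0.4199, 0.2992, 0.3193]
eef_rot: [180.0, -0.0, -90.0]
contact_force: [0.1, 0.4, -0.5]
gripper_width: 0.0435
gripper_force: 0.0
```

```bash
python3 b.py w9.png; python3 - <<'E'
import cv2
im=cv2.imread('pics/w9.png')[40:240,200:440];cv2.imwrite('pics/w9c.png',cv2.resize(im,None,fx=2.9,fy=2.9,interpolation=cv2.INTER_CUBIC))
E
```

```text
[0.4199 0.2992 0.3193] [179.9866  -0.0184 -90.0333] [ 57.3129   2.5368 -10.2332  -0.0015 -77.2527 -57.346 ]
[[-1.     -0.0018  0.0002  0.4198]
 [ 0.0017 -0.9639 -0.2664  0.228 ]
 [ 0.0007 -0.2664  0.9639  0.4763]
 [ 0.      0.      0.      1.    ]]
winch 0.8 [284.3 183.5] [0.4766 0.332  0.    ] [0.4677 0.3157 0.0746]
pawl_hinge 0.57 [325.5 148.8] [0.4131 0.2739 0.042 ] [0.4132 0.2732 0.0482]
pawl_hinge 0.35 [255.6 213. ] [0.515  0.3668 0.042 ] [0.5109 0.3609 0.0606]
drum_top 0.61 [281.5 200.2] [0.4697 0.3332 0.094 ] [0.4697 0.3333 0.0936]
drum_fin 0.83 [255.6 211.8] [0.5125 0.3615 0.053 ] [0.5108 0.3592 0.0604]
crank_knob 0.62 [218.3 201.1] [0.5418 0.3275 0.118 ] [0.5346 0.3217 0.139 ]
crank_knob 0.56 [298.4 116. ] [0.4444 0.2298 0.118 ] [0.4487 0.2301 0.0552]
pawl_bar 0.69 [298.6 117.3] [0.4487 0.2318 0.051 ] [0.4484 0.2318 0.056 ]
```

View pics/w9c.png

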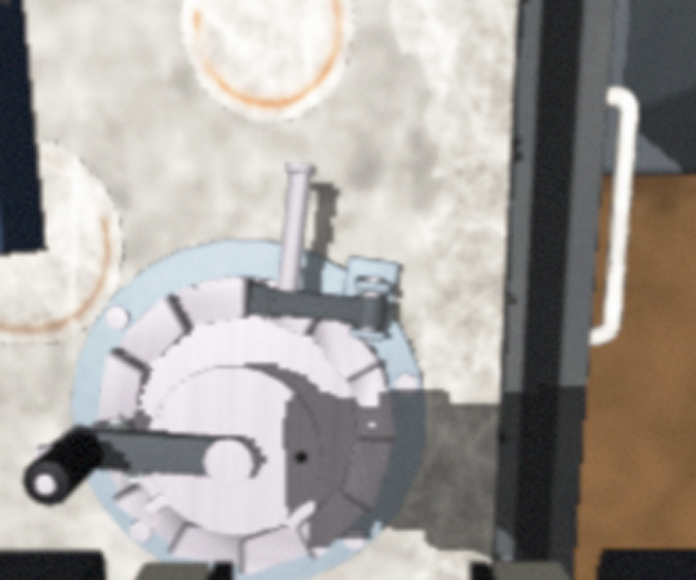

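```bash
python3 - <<'E'
from h import *
C=np.array([.474,.332])
c=cam('wrist');H={}
for v in range(80,262):
    for u in range(200,340):
        p=at_depth(c,(u,v))
        if p is None: continue
        d=p[:2]-C;rr=np.linalg.norm(d)
        if .043<rr<.056:
            H.setdefault(int(np.degrees(np.arctan2(d[1],d[0]))//6*6),[]).append(p[2])
for k in sorted(H): print(k,len(H[k]),round(float(np.median(H[k])),3),round(max(H[k]),3),end=' | ')
print(at_depth(c,(200+300/2.9,40+515/2.9)),at_depth(c,(200+160/2.9,40+500/2.9)))
im=c['pixels'][170:250,225:330,::-1];S=cam('top')['pixels'][195:275,190:270,::-1]
cv2.imwrite('pics/z.png',np.hstack([cv2.resize(im,(500,400),interpolation=4),cv2.resize(S,(300,400),interpolation=4)]))
E
```

```text
-180 28 0.023 0.024 | -174 30 0.023 0.025 | -168 30 0.023 0.028 | -162 32 0.023 0.024 | -156 29 0.023 0.024 | -150 28 0.023 0.031 | -144 29 0.023 0.325 | -138 80 0.321 0.339 | -132 231 0.334 0.352 | -126 387 0.338 0.356 | -120 371 0.341 0.356 | -114 177 0.337 0.355 | -108 31 0.023 0.027 | -102 32 0.023 0.024 | -96 29 0.023 0.023 | -90 32 0.023 0.024 | -84 31 0.023 0.029 | -78 31 0.023 0.029 | -72 34 0.023 0.023 | -66 30 0.023 0.023 | -60 31 0.023 0.024 | -54 35 0.023 0.028 | -48 31 0.023 0.027 | -42 32 0.023 0.024 | -36 30 0.023 0.024 | -30 30 0.023 0.024 | -24 32 0.023 0.026 | -18 49 0.024 0.087 | -12 86 0.086 0.136 | -6 110 0.087 0.137 | 0 46 0.087 0.137 | 6 3 0.086 0.086 | 12 10 0.06 0.061 | 18 22 0.059 0.06 | 24 18 0.058 0.059 | 30 23 0.059 0.062 | 36 18 0.059 0.06 | 54 1 0.054 0.054 | 60 1 0.053 0.053 | 90 2 0.03 0.03 | 96 5 0.03 0.03 | 102 4 0.024 0.025 | 108 6 0.023 0.024 | 114 10 0.023 0.024 | 120 13 0.023 0.024 | 126 15 0.023 0.024 | 132 20 0.023 0.024 | 138 24 0.023 0.024 | 144 27 0.023 0.025 | 150 29 0.023 0.025 | 156 29 0.023 0.025 | 162 28 0.023 0.024 | 168 31 0.023 0.024 | 174 25 0.023 0.023 | [0.44636916 0.38113347 0.02267658] [0.51167962 0.36083039 0.05995924]
```

View pics/z.png

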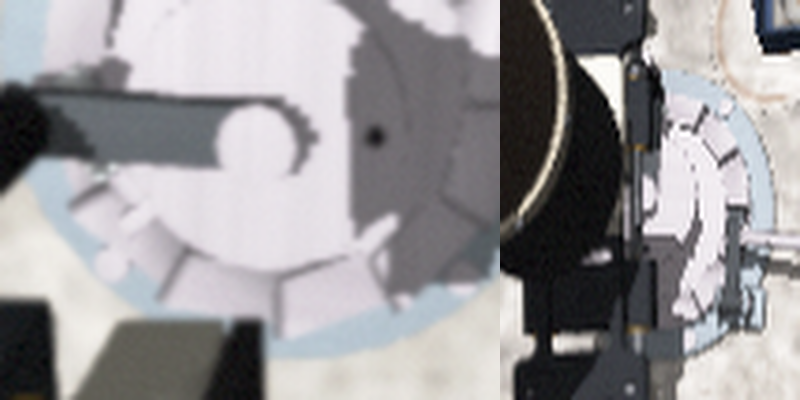

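The fin and plunger are touching: the surface is continuous at 60 mm height from 12° to 40°. The bright tab near 130° is only lit flange. The pawl rests on a tooth and nothing else has moved, so I'm handing in.

```bash
python3 -c "
from plant import r
print(r.close_job())"
```

```text
the job is handed in; nothing more can be done
None
```

I handed the job in after about 32 s of the 72 s allowed, but got no verdict back: the winch is backed off with its fin pressing the sprung stop (I estimate 8 N at most, less after I eased off), the pawl is let down on a tooth (about 5 N on its nose), and nothing else on the table was touched.

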